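# Stack the phone on its charger and nest the gate key for the night

## Task

Get the charging corner ready for the night: lay the power bank flat on the middle of the round charging pad and then the phone on top of it, screen up, centred and lengthways along the power bank; stand the amber glass bowl in the middle of the cork mat, lengthways along it, and then put the gate key into the bowl, so that it lies on the bowl's floor. Set the power bank, the phone and the bowl down gently without dropping them, and leave the flashlight and the bottle opener where they lie.

Things in the scene. Friction and masses are not known exactly. Their poses are not given: they have to be found in the camera images.
- charging_pad: Wireless charging pad, a grey disc 90 mm across and 8 mm thick with a thin dark rubber ring on top, fixed to the wooden top (which is at z = 0). Origin: centre of its underside; z is up. It has no particular direction.
- cork_mat: Oblong cork mat with half-round ends and a thin dark edging, 140 mm long (x axis), 84 mm wide (y) and 4 mm thick, fixed to the wooden top. Origin: centre of its underside; z is up.
- power_bank: White plastic power bank, a slab 100 mm long (x axis), 62 mm wide (y) and 20 mm thick (z), about 200 g, with a thin grey circle on its upper face. Origin: centre of its underside. It always lies flat on the wooden top at the start, its z axis up.
- phone: Phone in an olive rubber case, a slab 138 mm long (x axis), 68 mm wide (y) and 12 mm thick (z), about 200 g; flat back. Origin: centre of its back. It always lies flat on the wooden top at the start, its z axis up, back down and black screen up.
- glass_bowl: Oblong amber glass bowl with straight, upright long sides and half-round ends, 118 mm long (x axis), 66 mm wide (y) and 28 mm high, walls 5 mm, floor 6 mm thick, about 220 g; the hollow is 108 by 56 mm. Origin: centre of its underside. It always lies flat on the wooden top at the start, its z axis up, open side up.
- gate_key: Brass gate key, 78 mm long, 8 mm thick, about 60 g, lying flat. Origin: middle of its length, on the centre line of its round 8 mm stem. x runs along the stem: 28 mm ring at -x, small bit at +x standing out to +y; z up at the start. The bare stem (x = -8 to +23 mm) can be gripped across y. The bowl is too narrow for fingers and key together: let go just above its rim.
- flashlight: Red plastic flashlight with a black rubber tail cap, 144 mm long (x axis, lens at +x) and 38 mm high, lying on the wooden top; not to be moved. Origin: under its middle, on the wooden top.
- bottle_opener: Flat stainless bottle opener, 132 mm long (x axis, open head at +x), 40 mm wide at the head and 5 mm thick; not to be moved. Origin: centre of its underside.
Things that resemble listed ones, but are neither listed nor needed, are in the scene too. Leave any yellow look-alike of the phone alone. There is more than one size of the power_bank; the one meant has the size given above.

How it is judged:
By the outcome, as a careful person would: the job done as asked, in the order asked, and still so for the second after the job is handed in, with the robot touching nothing.
It also fails if it takes over 128 s, if anything falls off the work surface, if the arm or the gripper's body presses on something with over 40 N, if the wrist force passes 120 N, or if a joint passes its speed limit or range.

## Robot

A 6-joint arm with a two-finger parallel gripper is mounted at the origin on the work surface. World frame = base frame: x ahead of the robot, y to its left, z up, the work surface at z = 0. Lengths are in m, angles in rad, forces in N, time in s.
With the tool pointing down it reaches from about 0.35 to 0.95 m from the base axis. Payload 17.4 kg.
Tool frame: the origin (TCP) lies at the very end of the fingers, on their centre line; the grasp point (between the pads) lies 19 mm behind it (manip.hold_point_z is the distance from the TCP to the grasp point, in m); z points along the fingers, y is the direction in which the jaws open and shut (so a half turn about z gives the same grasp; the last joint's range is limited). The gripper opens to 93 mm and grips with 3 to 60 N. Pads are 15 mm wide; open, the fingers measure 128 mm over their backs; the gripper's body (75 mm by 188 mm) begins 65 mm behind the grasp point.
Start: joints at [-1.371, 0.116, 1.442, -0, 1.584, -0.038], TCP at [0.159, -0.656, 0.219] pointing down, gripper open.
Joint ranges: [-2.83, 2.83], [-0.83, 2.19], [0.07, 2.5], [-1.14, 4.28], [0.01, 3], [-2.97, 2.97]. Speed limits (rad/s): [1.89, 1.89, 2.22, 3.14, 3.14, 3.14].

## Interface

Orientations are given as [roll, pitch, yaw] about the fixed x, y, z axes, in that order (R = Rz(yaw) Ry(pitch) Rx(roll)).
In Python, from bench import telemetry, eyes, manip gives the robot as it stands.
- The arm moves only by the tool carry_out, never from a script. Its argument "series" is a list of rows, each a list of 3 entries, a list of its own where there are three numbers: the finger opening in cm, from 0 to 9.3, then the shift along the tool's x, y, z in cm, then the turn about the tool's z in rad. A call has 1 to 20 rows; each row shifts and turns the commanded pose from where the row before left it, along the tool's axes as they then stand; what a row does not reach is not made up. A row lasts 1/12 s, in which the tool goes at most 41.7 mm and 7.16 degrees, less where a joint would pass 70% of its speed; a pose out of reach is approached as far as the arm can. A call with a gripper value outside its range is refused whole. The fingers move at their own pace and stop on an object; the grip force is fixed at half the most. Time passes only in rows, so rows that do not move let the fingers close. It gives the time, the measured TCP pose, the force and the opening at its end, in the units of the state.
- telemetry.read_state(): the state, without advancing time (a new reading comes with each control period).
- eyes.snapshot(name): name is "scene" or "top" or "wrist"; returns a dict with "image" (420x560x3 uint8, red, green, blue), "depth" (420x560 float32, m along the optical axis (not along the pixel's ray), 0 where there is no reading), "intrinsics" (3x3 intrinsics, pixels), "rvec" (rotation vector, rad) and "tvec" (3), from world to camera coordinates, as OpenCV has them; the wrist camera has in their place "mount" (4x4, takes a point from camera to tool coordinates, whose origin is the TCP and whose axes are the flange's). Camera axes: x right, y down, z forward; pixel columns grow to the right and rows downward; lengths in m; the calibration is good to about 2 mm. A picture is of the moment at which its call begins: read the wrist's pose just before it.
- manip.job_done(): hands the job in, once; it reports no verdict.
The state is a dict: "time": time; "joint_pos": joint angles; "joint_velocities": joint speeds; "joint_efforts": joint torques, N m; "eef_pos": TCP position; "eef_rot": TCP orientation; "force": force on the tool from outside, world axes, zero at the start; "moment": the same for the moment, N m; "finger_gap": finger opening in m.
Only numpy, scipy, OpenCV 4.12 (cv2) and the standard library are available. Lean on these libraries where they do the work, as an engineer would, in place of code of your own. Each camera call takes 0.05 s, during which the arm holds its last target.

## Working session

There is one attempt and no reset: what is moved stays moved. The work goes in short steps, Python scripts to look and compute and a tool call to move; the robot and the scene stay as the last step left them, time stands still between calls to the robot, and variables do not carry over. Pictures are saved under pics/ and viewed, and the job is handed in when it is done.

Besides the shell and the picture viewer there is one more tool, called after "Call:" by a JSON object that holds its "op" and its "data", one argument or row to a line. carry_out: Moves the arm, as the interface text tells. Its arguments: {"type":"object","properties":{"series":{"type":"array"}},"required":["series"]}

```bash
ls; mkdir -p pics
python3 - <<'E'
from bench import telemetry, eyes, manip
import cv2,numpy as np
print(telemetry.read_state())
for n in ("top","scene"):
    s=eyes.snapshot(n); cv2.imwrite(f"pics/{n}0.png",s["image"][:,:,::-1]); np.savez(f"pics/{n}0.npz",**s)
    print(n,s["intrinsics"],s["rvec"],s["tvec"])
E
```

```text
pics
{'time': 0.0, 'joint_pos': array([-1.37079510e+00,  1.16509189e-01,  1.44229417e+00,  9.08594527e-07,
        1.58401254e+00, -3.78064441e-02]), 'joint_velocities': array([ 0.00106624,  0.00043398, -0.00090545, -0.00090208,  0.00022584,
        0.00186689]), 'joint_efforts': array([-8.67144227e-04, -7.21257091e+01, -6.22608089e+01,  7.79491500e-02,
        2.38619809e-02, -5.53046846e-05]), 'eef_pos': array([ 0.15895549, -0.6557925 ,  0.21787159]), 'eef_rot': array([-3.14037032e+00, -4.71433544e-05,  2.37807655e-01]), 'force': array([ 0.02555164, -0.1087786 , -0.67965968]), 'moment': array([-0.02232694, -0.01453607,  0.0020671 ]), 'finger_gap': 0.09292580628378033}
top [[411.96161016   0.         273.32207403]
 [  0.         411.96161016 215.50932279]
 [  0.           0.           1.        ]] [ 2.12478228 -2.18113921  0.12895777] [0.01168328 0.52403535 1.13932621]
scene [[465.54495194   0.         280.93127626]
 [  0.         465.54495194 206.04692039]
 [  0.           0.           1.        ]] [ 1.80188544  1.83407848 -0.66434412] [-0.00811795 -0.39569664  1.47410095]
```

View pics/top0.png

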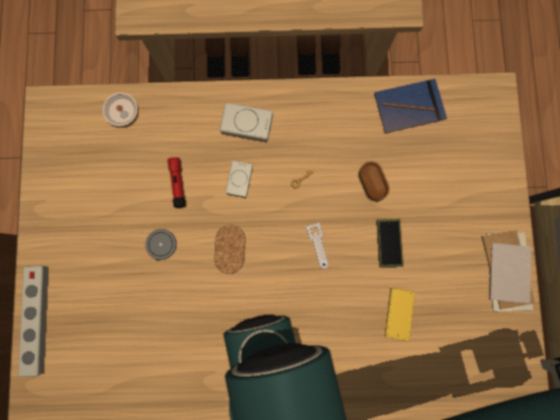

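View pics/scene0.png

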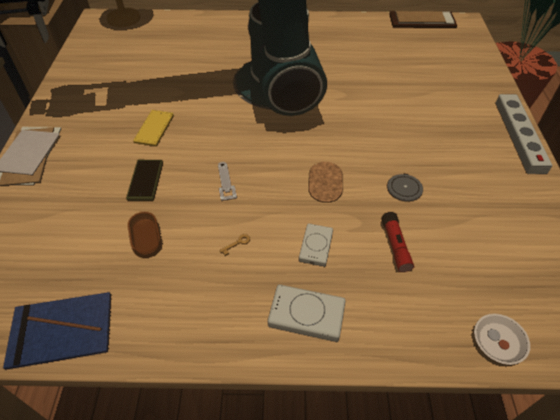

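The top view shows these candidates:
- **Power bank:** white slabs at (239,179) and (247,122).
- **Phone:** dark at (390,243). The yellow look-alike at (400,314) is left alone.
- **Bowl:** amber at (373,181). The white bowl at (121,110) is not it.
- **Key:** (302,179).
- **Pad:** grey disc at (161,244).
- **Mat:** (230,249).
- **Flashlight and opener:** (177,182) and (318,246).

Next I measure sizes and make close crops.

```bash
cat > h.py <<'E'
import cv2,numpy as np
def cast(s,uv,z,R=None,t=None):
    K=s["intrinsics"]
    if R is None:
        R,_=cv2.Rodrigues(s["rvec"]); t=np.asarray(s["tvec"]).ravel()
    uv=np.atleast_2d(np.asarray(uv,float))
    d=np.c_[uv,np.ones(len(uv))]@np.linalg.inv(K).T@R
    c=-R.T@t
    return c+d*((z-c[2])/d[:,2])[:,None]
def rect(P):
    r=cv2.minAreaRect((P[:,:2]*1000).astype(np.float32))
    b=cv2.boxPoints(r); e=[b[1]-b[0],b[2]-b[1]]
    l=[np.linalg.norm(v) for v in e]; i=int(np.argmax(l))
    return np.array(r[0])/1000,max(l),min(l),np.arctan2(e[i][1],e[i][0])
E
python3 - <<'E'
from h import *
s=dict(np.load("pics/top0.npz")); im=s["image"]; hsv=cv2.cvtColor(im,cv2.COLOR_RGB2HSV)
for n,uv in dict(pb1=(239,170),pb2=(247,135),phone=(385,225),bowl=(373,181),key=(295,184),pad=(161,235),mat=(230,249),fl=(177,170),op=(320,255),wood=(280,215)).items(): print(n,im[uv[1],uv[0]],hsv[uv[1],uv[0]])
tiles=[cv2.resize(im[v-45:v+45,u-45:u+45],(260,260),interpolation=cv2.INTER_CUBIC) for u,v in [(243,165),(390,240),(373,181),(302,179),(161,244),(230,249)]]
cv2.imwrite("pics/tiles0.png",np.vstack([np.hstack(tiles[:3]),np.hstack(tiles[3:])])[:,:,::-1])
E
```

```text
pb1 [180 166 142] [ 19  54 180]
pb2 [134 124 105] [ 20  55 134]
phone [30 28 27] [10 26 30]
bowl [129  80  43] [ 13 170 129]
key [177 131  80] [ 16 140 177]
pad [111 104  94] [ 18  39 111]
mat [149 103  65] [ 14 144 149]
fl [121  28  22] [  2 209 121]
op [196 178 159] [ 15  48 196]
wood [187 140  89] [ 16 134 187]
```

View pics/tiles0.png

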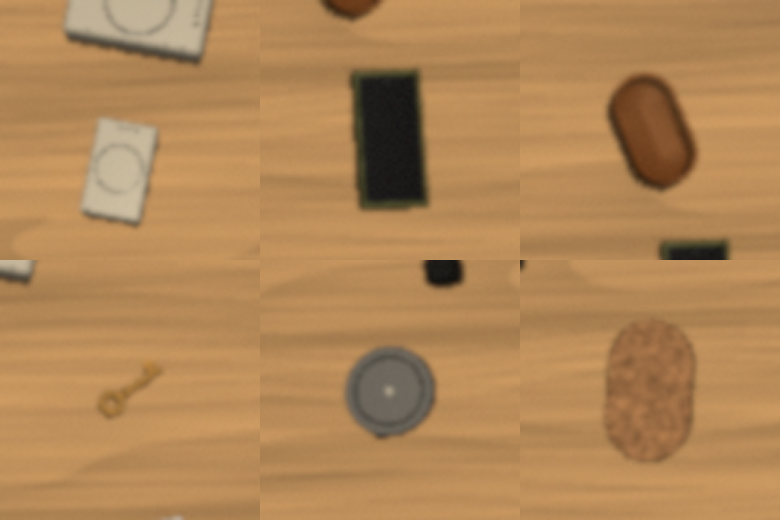

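```bash
cat > seg.py <<'E'
from h import *
def blob(mask,uv,half):
    m=np.zeros(mask.shape,np.uint8); u,v=uv
    m[max(0,v-half):v+half,max(0,u-half):u+half]=mask[max(0,v-half):v+half,max(0,u-half):u+half]
    m=cv2.morphologyEx(m,cv2.MORPH_CLOSE,np.ones((3,3)))
    n,l,st,c=cv2.connectedComponentsWithStats(m)
    i=1+np.argmax(st[1:,4]); mm=(l==i).astype(np.uint8)
    cs,_=cv2.findContours(mm,cv2.RETR_EXTERNAL,cv2.CHAIN_APPROX_NONE)
    return max(cs,key=cv2.contourArea)[:,0,:]
E
python3 - <<'E'
from seg import *
for cam,cs in dict(top=dict(pb=(239,179),big=(247,122),phone=(390,243),bowl=(373,181),key=(302,179),pad=(161,244),mat=(230,249)),
  scene=dict(pb=(317,244),phone=(145,180),bowl=(145,234),key=(236,244),pad=(405,187),mat=(326,182))).items():
  s=dict(np.load(f"pics/{cam}0.npz")); im=s["image"]; hsv=cv2.cvtColor(im,cv2.COLOR_RGB2HSV); H,S,V=[hsv[:,:,i].astype(int) for i in range(3)]
  vis=im.copy()
  bl=cv2.GaussianBlur(im,(0,0),1.0).astype(int)
  for n,uv in cs.items():
    m={'pb':S<90,'big':S<90,'phone':(V<85),'bowl':V<148,'pad':(S<85)&(V<150),'mat':bl[:,:,0]<166,'key':V<172}[n].astype(np.uint8)
    try: c=blob(m,uv,{'key':18,'mat':32}.get(n,30 if n!='big' else 40))
    except Exception as e: print(n,e); continue
    cv2.drawContours(vis,[c[:,None,:]],-1,(0,255,0),1)
    z={'pb':.02,'big':.02,'phone':.012,'bowl':.028,'key':.004,'pad':.008,'mat':.004}[n]
    P=cast(s,c,z); r=rect(P); print(cam,n,np.round(r[0],4),round(r[1]),round(r[2]),round(r[3],3))
  cv2.imwrite(f"pics/{cam}_seg.png",cv2.resize(vis[70:360,90:450],(720,580))[:,:,::-1])
E
```

```text
top pb [0.6372 0.0958] 100 61 -0.212
top big [0.8093 0.0721] 145 94 1.357
top phone [ 0.4391 -0.3321] 133 65 0.007
top bowl [ 0.6166 -0.2922] 120 73 0.325
top key [ 0.6371 -0.0864] 76 25 -0.807
top pad [0.4534 0.326 ] 87 84 0.013
top mat [0.4371 0.1272] 144 90 -0.026
scene pb [0.6418 0.0972] 107 61 -0.213
scene phone [ 0.444  -0.3297] 140 69 0.01
scene bowl [ 0.6265 -0.29  ] 139 73 0.314
scene key [ 0.6291 -0.086 ] 85 81 0.055
scene pad [0.4537 0.3276] 86 86 0.555
scene mat [0.4491 0.1318] 184 166 -0.001
```

View pics/top_seg.png

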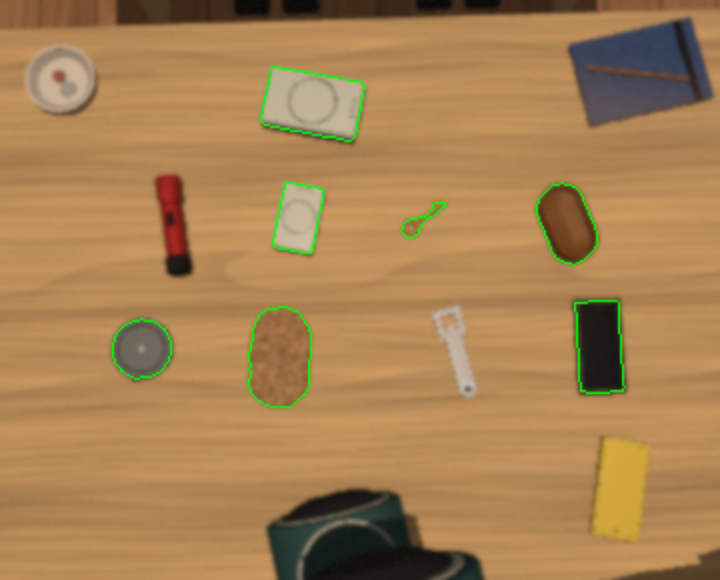

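The slab at (239,179) measures 100x61 mm, so it is the power bank meant; the one at (247,122) is 145x94 mm. The phone is the dark slab with the olive case at (390,243). Moving over the power bank first for a wrist look.

Call:
{"op": "carry_out", "data": {
  "series": [
    [8.5,[2.9,-2.8,0],0],
    [8.5,[2.9,-2.8,0],0],
    [8.5,[2.9,-2.8,0],0],
    [8.5,[2.9,-2.8,0],0],
    [8.5,[2.9,-2.8,0],0],
    [8.5,[2.9,-2.8,0],0],
    [8.5,[2.9,-2.8,0],0],
    [8.5,[2.9,-2.8,0],0],
    [8.5,[2.9,-2.8,0],0],
    [8.5,[2.9,-2.8,0],0],
    [8.5,[2.9,-2.8,0],0],
    [8.5,[2.9,-2.8,0],0],
    [8.5,[2.9,-2.8,0],0],
    [8.5,[2.9,-2.8,0],0],
    [8.5,[2.9,-2.8,0],0],
    [8.5,[2.9,-2.8,0],0],
    [8.5,[2.9,-2.8,0],0],
    [8.5,[2.9,-2.8,0],0],
    [8.5,[2.9,-2.8,0],0],
    [8.5,[2.9,-2.8,0],0]
  ]
}}

```text
time: 1.77
eef_pos: [0.5913, 0.0269, 0.2184]
eef_rot: [3.142, 0.0, 0.238]
force: [0.5, -1.1, -0.7]
finger_gap: 0.0851
```

```bash
cat > w.py <<'E'
from bench import telemetry, eyes
from seg import *
from scipy.spatial.transform import Rotation as Ro
def pose():
    st=telemetry.read_state(); return st, np.array(st["eef_pos"]), Ro.from_euler("xyz",st["eef_rot"]).as_matrix()
def wrist(name):
    st,p,R=pose(); s=eyes.snapshot("wrist"); M=np.asarray(s["mount"])
    Rc=R@M[:3,:3]; c=R@M[:3,3]+p
    s["R"]=Rc.T; s["t"]=-Rc.T@c; s["c"]=c
    cv2.imwrite(f"pics/{name}.png",s["image"][:,:,::-1]); np.savez(f"pics/{name}.npz",**s)
    return s
def go(x,y,z,yaw):
    st,p,R=pose(); d=R.T@(np.array([x,y,z])-p)*100
    cy=st["eef_rot"][2]; t=(cy-yaw+np.pi/2)%np.pi-np.pi/2
    print("t",round(st["time"],2),"pos",p.round(4),"rot",np.round(st["eef_rot"],3),"gap",round(st["finger_gap"],4),"F",np.round(st["force"],1))
    print("tool delta cm",d.round(2),"turn",round(t,3),"norm",np.linalg.norm(d).round(1))
E
python3 - <<'E'
from w import *
go(.637,.096,.22,-.212)
s=wrist("w1"); print(s["mount"],s["intrinsics"],s["c"])
E
```

```text
t 1.77 pos [0.5913 0.0269 0.2184] rot [3.142 0.    0.238] gap 0.0851 F [ 0.5 -1.1 -0.7]
tool delta cm [ 6.07 -5.63 -0.16] turn 0.45 norm 8.3
[[ 9.01673399e-04 -9.59654785e-01 -2.81179444e-01  7.78233065e-02]
 [ 9.99999368e-01  1.05427244e-03 -3.91439574e-04 -5.28646482e-04]
 [ 6.72086599e-04 -2.81178913e-01  9.59655129e-01 -1.65694653e-01]
 [ 0.00000000e+00  0.00000000e+00  0.00000000e+00  1.00000000e+00]] [[306.6379094    0.         280.84200883]
 [  0.         306.6379094  207.2146349 ]
 [  0.           0.           1.        ]] [0.66688431 0.04582098 0.3840811 ]
```

View pics/w1.png

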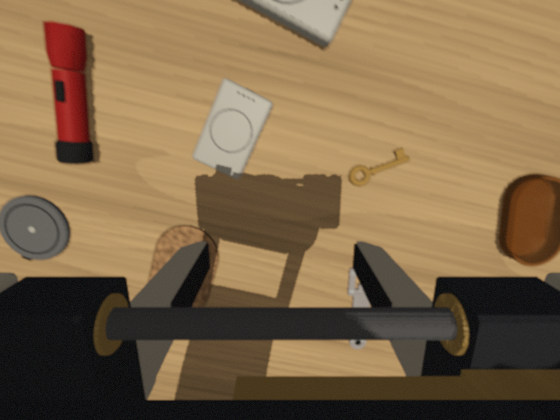

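Run:
```python
from seg import *
s=dict(np.load("pics/w1.npz")); im=s["image"]; hsv=cv2.cvtColor(im,cv2.COLOR_RGB2HSV); H,S,V=[hsv[:,:,i].astype(int) for i in range(3)]
vis=im.copy()
for n,uv,m,h,z in [("pb",(233,128),S<75,60,.02),("pad",(32,228),(S<85)&(V<140),50,.008),("key",(378,168),(S>155),40,.004),("bowl",(530,215),V<130,60,.028)]:
    c=blob(m.astype(np.uint8),uv,h); cv2.drawContours(vis,[c[:,None,:]],-1,(0,255,0),1)
    P=cast(s,c,z,s["R"],s["t"]); r=rect(P); print(n,r)
    print(hsv[uv[1],uv[0]])
cv2.imwrite("pics/w1s.png",vis[:300,:,::-1])
```

```text
pb (array([0.6390802, 0.0979604]), np.float32(98.692726), np.float32(61.89844), np.float32(-0.21239547))
[ 21  31 189]
pad (array([0.45521655, 0.32639072]), np.float32(90.116684), np.float32(87.634926), np.float32(0.046043564))
[ 22  34 171]
key (array([ 0.65770819, -0.10617802]), np.float32(14.284094), np.float32(9.923791), np.float32(0.49022594))
[ 19 155 164]
bowl (array([ 0.61804358, -0.27596002]), np.float32(122.28477), np.float32(77.545044), np.float32(0.4887747))
[ 14 194 113]
```

View pics/w1s.png

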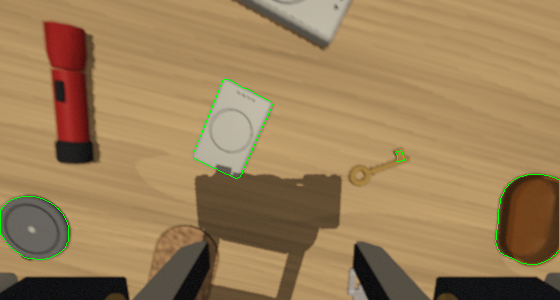

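Run:
```python
from w import *
go(.6383,.097,.10,-.212)
```

```text
t 1.82 pos [0.5937 0.0316 0.2177] rot [-3.14 -0.    0.24] gap 0.0852 F [-1.1  4.8 -1.7]
tool delta cm [ 5.89 -5.26 11.78] turn 0.452 norm 14.2
```

Call:
{"op": "carry_out", "data": {
  "series": [
    [8.5,[1.2,-1.1,1.5],0.1],
    [8.5,[0,0,1.5],0.1],
    [8.5,[0,0,1.5],0.1],
    [8.5,[0,0,1.5],0.1],
    [8.5,[0,0,0],0.05],
    [8.5,[0,0,0],0],
    [8.5,[0,0,0],0],
    [8.5,[0,0,0],0]
  ]
}}

```text
time: 2.48
eef_pos: [0.6, 0.0383, 0.1592]
eef_rot: [-3.141, -0.001, -0.21]
force: [0.3, 0.2, 0.4]
finger_gap: 0.0849
```

Run:
```python
from w import *
go(.6383,.097,.10,-.212)
```

```text
t 2.48 pos [0.6    0.0383 0.1592] rot [-3.141e+00 -1.000e-03 -2.100e-01] gap 0.0849 F [0.3 0.2 0.4]
tool delta cm [ 2.52 -6.54  5.92] turn 0.002 norm 9.2
```

Call:
{"op": "carry_out", "data": {
  "series": [
    [8.5,[0.63,-1.64,1.5],0],
    [8.5,[0.63,-1.64,1.5],0],
    [8.5,[0.63,-1.63,1.5],0],
    [8.5,[0.63,-1.63,1.5],0],
    [8.5,[0,0,0],0],
    [8.5,[0,0,0],0],
    [8.5,[0,0,0],0]
  ]
}}

```text
time: 3.07
eef_pos: [0.6384, 0.0966, 0.0996]
eef_rot: [-3.141, -0.001, -0.211]
force: [-0.3, -0.1, -0.4]
finger_gap: 0.0855
```

Run:
```python
from w import *
go(.6383,.097,.003,-.212); wrist("w2")
```

```text
t 3.07 pos [0.6384 0.0966 0.0996] rot [-3.141e+00 -1.000e-03 -2.110e-01] gap 0.0855 F [-0.3 -0.1 -0.4]
tool delta cm [-0.02 -0.04  9.66] turn 0.001 norm 9.7
```

View pics/w2.png

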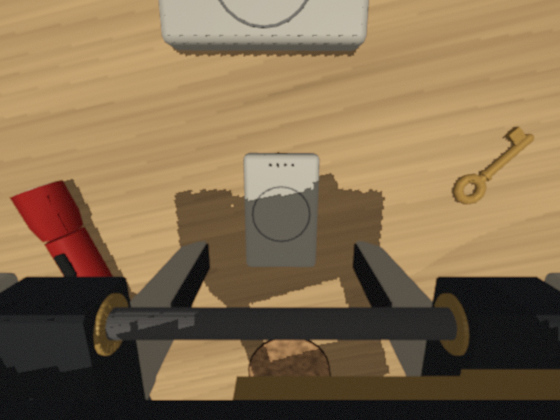

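The bank sits squarely between the fingers (columns 245–319, rows 153–266). Descending and gripping.

Call:
{"op": "carry_out", "data": {
  "series": [
    [8.5,[0,0,2],0],
    [8.5,[0,0,2],0],
    [8.5,[0,0,2],0],
    [8.5,[0,0,1.5],0],
    [8.5,[0,0,1],0],
    [8.5,[0,0,0.6],0],
    [8.5,[0,0,0.5],0],
    [8.5,[0,0,0],0],
    [8.5,[0,0,0],0],
    [5,[0,0,0],0],
    [5,[0,0,0],0],
    [5,[0,0,0],0],
    [5,[0,0,0],0],
    [5,[0,0,0],0],
    [5,[0,0,0],0],
    [5,[0,0,0],0],
    [5,[0,0,0],0]
  ]
}}

```text
time: 4.53
eef_pos: [0.6384, 0.097, 0.003]
eef_rot: [-3.142, -0.0, -0.212]
force: [-1.1, -0.5, 5.0]
finger_gap: 0.0616
```

Call:
{"op": "carry_out", "data": {
  "series": [
    [5,[0,0,-0.5],0],
    [5,[0,0,-1],0],
    [5,[0,0,-1.5],0],
    [5,[0,0,-2],0],
    [5,[0,0,-2],0],
    [5,[0,0,-2],0],
    [5,[0,0,-2],0],
    [5,[0,0,-2],0],
    [5,[0,0,0],-0.07],
    [5,[0,0,0],-0.07],
    [5,[0,0,0],-0.07],
    [5,[0,0,0],0],
    [5,[0,0,0],0],
    [5,[0,0,0],0]
  ]
}}

```text
time: 5.7
eef_pos: [0.6383, 0.097, 0.1333]
eef_rot: [-3.142, -0.0, -0.005]
force: [0.3, 0.0, -0.6]
finger_gap: 0.0615
```

Run:
```python
from w import *
go(.4541,.3266,.10,0); wrist("w3")
```

```text
t 5.7 pos [0.6383 0.097  0.1333] rot [-3.142 -0.    -0.005] gap 0.0615 F [ 0.3  0.  -0.6]
tool delta cm [-18.52 -22.87   3.32] turn -0.005 norm 29.6
```

View pics/w3.png

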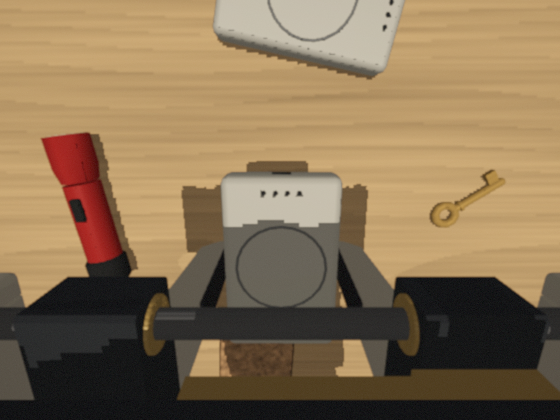

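Run:
```python
from w import *
s=dict(np.load("pics/w3.npz"))
P=cast(s,[(281,172),(281,227),(281,307),(221,230),(341,230)],.1333+.017,s["R"],s["t"]); print((P[:,:2]-[.6383,.097]).round(4))
```

```text
[[ 0.052   0.0002]
 [ 0.0235  0.0003]
 [-0.024   0.0005]
 [ 0.0219  0.0313]
 [ 0.0217 -0.0307]]
```

Call:
{"op": "carry_out", "data": {
  "series": [
    [5,[-0.8,-1,0],-0.005],
    [5,[-1.8,-2.2,0],0],
    [5,[-2.2,-2.7,0],0],
    [5,[-2.3,-2.9,0],0],
    [5,[-2.3,-2.9,0],0],
    [5,[-2.3,-2.9,0],0],
    [5,[-2.3,-2.9,0],0],
    [5,[-2.1,-2.6,0],0],
    [5,[-1.5,-1.8,0],0],
    [5,[-0.8,-0.9,0],0],
    [5,[0,0,0],0],
    [5,[0,0,0],0],
    [5,[0,0,0],0],
    [5,[0,0,0],0]
  ]
}}

```text
time: 6.92
eef_pos: [0.4543, 0.3237, 0.1326]
eef_rot: [3.141, -0.0, 0.001]
force: [0.1, -0.0, -2.7]
finger_gap: 0.062
```

Run:
```python
from w import *
go(.4538,.3266,.0115,0); s=wrist("w4")
```

```text
t 6.92 pos [0.4543 0.3237 0.1326] rot [ 3.141e+00 -0.000e+00  1.000e-03] gap 0.062 F [ 0.1 -0.  -2.7]
tool delta cm [-0.05 -0.29 12.11] turn 0.001 norm 12.1
```

View pics/w4.png

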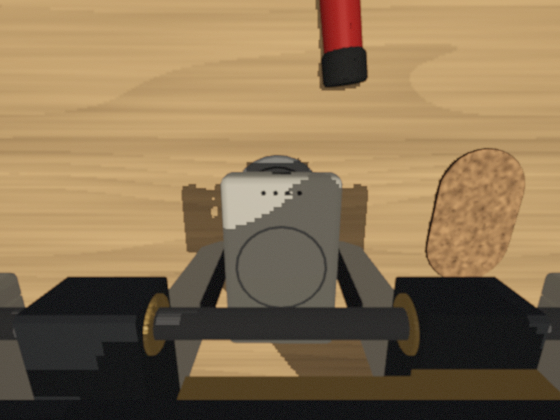

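Call:
{"op": "carry_out", "data": {
  "series": [
    [5,[-0.05,-0.29,2],0],
    [5,[0,0,2],0],
    [5,[0,0,2],0],
    [5,[0,0,2],0],
    [5,[0,0,1.5],0],
    [5,[0,0,1],0],
    [5,[0,0,0.6],0],
    [5,[0,0,0.4],0],
    [5,[0,0,0.3],0],
    [5,[0,0,0.15],0],
    [5,[0,0,0],0],
    [5,[0,0,0],0]
  ]
}}

```text
time: 7.97
eef_pos: [0.4534, 0.3276, 0.0137]
eef_rot: [-3.141, -0.001, 0.003]
force: [-0.5, -0.2, -1.6]
finger_gap: 0.0617
```

Call:
{"op": "carry_out", "data": {
  "series": [
    [5,[0,0,0.1],0],
    [5,[0,0,0.05],0],
    [5,[0,0,0],0],
    [5,[0,0,0],0]
  ]
}}

```text
time: 8.3
eef_pos: [0.4531, 0.3274, 0.0117]
eef_rot: [-3.142, -0.0, 0.003]
force: [0.3, -0.6, -0.9]
finger_gap: 0.0616
```

Call:
{"op": "carry_out", "data": {
  "series": [
    [5,[0.06,0.06,0],0.003],
    [5,[0,0,0.05],0],
    [5,[0,0,0.04],0],
    [5,[0,0,0],0],
    [5,[0,0,0],0]
  ]
}}

```text
time: 8.72
eef_pos: [0.4538, 0.3268, 0.011]
eef_rot: [3.142, -0.0, -0.0]
force: [-1.3, -1.4, 2.7]
finger_gap: 0.0618
```

Contact (force z is rising). Opening gently and rising.

Call:
{"op": "carry_out", "data": {
  "series": [
    [6.3,[0,0,0],0],
    [6.6,[0,0,0],0],
    [7.2,[0,0,0],0],
    [8,[0,0,0],0],
    [8,[0,0,0],0],
    [8,[0,0,-1],0],
    [8,[0,0,-2],0],
    [8,[0,0,-2],0],
    [8,[0,0,-3],0],
    [8,[0,0,-3],0],
    [8,[0,0,-3],0],
    [8,[-2,2,-1],0],
    [8,[-2,2,0],0],
    [8,[-2,2,0],0],
    [8,[-2,2,0],0],
    [8,[0,0,0],0],
    [8,[0,0,0],0],
    [8,[0,0,0],0]
  ]
}}

```text
time: 10.22
eef_pos: [0.3741, 0.2471, 0.1615]
eef_rot: [-3.141, -0.001, -0.0]
force: [0.6, 0.8, 1.0]
finger_gap: 0.0799
```

Run:
```python
from w import *
go(.439,-.331,.15,0); s=wrist("w5")
t=eyes.snapshot("top"); np.savez("pics/top5.npz",**t); cv2.imwrite("pics/top5.png",t["image"][:,:,::-1])
im=t["image"]; S=cv2.cvtColor(im,cv2.COLOR_RGB2HSV)[:,:,1]
c=blob((S<70).astype(np.uint8),(161,244),30); print(rect(cast(t,c,.028)))
```

```text
t 10.22 pos [0.3741 0.2471 0.1615] rot [-3.141e+00 -1.000e-03 -0.000e+00] gap 0.0799 F [0.6 0.8 1. ]
tool delta cm [ 6.51 57.81  1.12] turn -0.0 norm 58.2
(array([0.43655057, 0.3004198 ]), np.float32(185.8419), np.float32(102.01526), np.float32(0.875916))
```

View pics/w5.png

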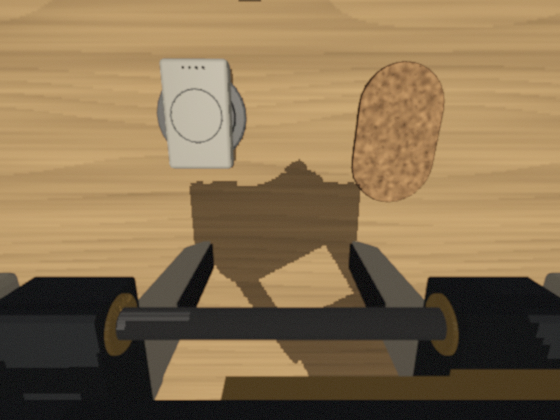

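Bank on pad (197,113), mat at (399,131). Measuring both, plus the pad circle from its visible arcs.

Run:
```python
from w import *
s=dict(np.load("pics/w5.npz")); im=s["image"]; hsv=cv2.cvtColor(im,cv2.COLOR_RGB2HSV); H,S,V=[hsv[:,:,i].astype(int) for i in range(3)]
print(hsv[115,197],hsv[100,240],hsv[130,399],hsv[131,300],hsv[50,300])
vis=im.copy()
bl=cv2.GaussianBlur(im,(0,0),1.5).astype(int)
for n,uv,m,h,z in [("pb",(197,113),(S<75)&(V>130),62,.028),("padun",(200,113),(S<100),65,.008),("mat",(399,131),(bl[:,:,0]<165),80,.004)]:
    m=m.astype(np.uint8); m[205:,:]=0
    if n=="mat": m[150:,:368]*= (np.arange(368)>352)[None,:].astype(np.uint8)
    c=blob(m,uv,h); cv2.drawContours(vis,[c[:,None,:]],-1,(0,255,0) if n!="padun" else (255,0,0),1)
    P=cast(s,c,z,s["R"],s["t"]); print(n,rect(P))
    if n=="padun":
        sel=((c[:,0]<163)|(c[:,0]>237))&(c[:,1]>75)&(c[:,1]<150)
        Q=P[sel,:2]; A=np.c_[2*Q,np.ones(len(Q))]; x=np.linalg.lstsq(A,(Q**2).sum(1),rcond=None)[0]
        print("circle",x[:2],np.sqrt(x[2]+x[:2]@x[:2]))
        from scipy.optimize import least_squares
        print(least_squares(lambda q:np.hypot(*(Q-q).T)-.045,x[:2]).x, len(Q))
cv2.imwrite("pics/w5s.png",cv2.resize(vis[30:230,130:470],(800,470))[:,:,::-1])
```

```text
[ 21  31 195] [ 17  21 109] [ 15 124 164] [ 18 110 190] [ 17 115 175]
pb (array([0.45337811, 0.32749951]), np.float32(98.40479), np.float32(62.463505), np.float32(0.0003498186))
padun (array([0.45351254, 0.32735312]), np.float32(104.980804), np.float32(89.533966), np.float32(0.0007668581))
circle [0.45534731 0.32756241] 0.044703157691152635
[0.45497365 0.32755475] 112
mat (array([0.43193597, 0.1362601 ]), np.float32(147.9696), np.float32(77.53693), np.float32(-0.10374993))
```

View pics/w5s.png

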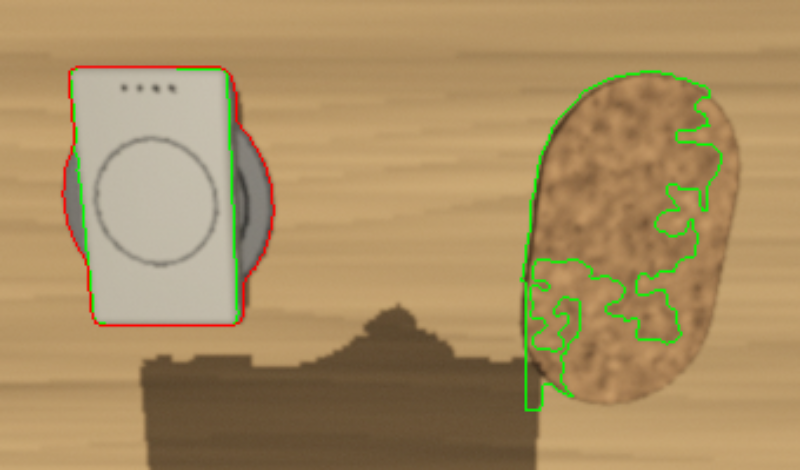

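Run:
```python
from w import *
s=dict(np.load("pics/w5.npz"))
P=cast(s,[(361.6,93.8),(353.5,153.4),(444.5,100.2),(432.6,166.2),(405.4,60.6),(387.1,201.9)],.004,s["R"],s["t"]); print(P[:,:2].round(4))
# GrabCut
im=s["image"]; m=np.full(im.shape[:2],cv2.GC_BGD,np.uint8)
m[50:212,342:455]=cv2.GC_PR_BGD
cv2.fillPoly(m,[np.array([(361,94),(375,68),(405,60),(435,68),(445,100),(432,166),(415,195),(387,202),(363,190),(353,153)])],cv2.GC_PR_FGD)
core=cv2.erode((m==cv2.GC_PR_FGD).astype(np.uint8),np.ones((17,17))); m[core>0]=cv2.GC_FGD
cv2.grabCut(cv2.cvtColor(im,cv2.COLOR_RGB2BGR),m,None,np.zeros((1,65)),np.zeros((1,65)),4,cv2.GC_INIT_WITH_MASK)
f=((m==1)|(m==3)).astype(np.uint8); c=blob(f,(399,131),90); print(rect(cast(s,c,.004,s["R"],s["t"])))
v=im.copy(); cv2.drawContours(v,[c[:,None]],-1,(0,255,0),1); cv2.imwrite("pics/w5m.png",cv2.resize(v[40:220,330:470],(560,720)[:2])[:600,:,::-1])
```

```text
[[0.4744 0.1678]
 [0.4158 0.1719]
 [0.4684 0.0847]
 [0.4025 0.0874]
 [0.5045 0.1278]
 [0.3633 0.1316]]
(array([0.43387775, 0.12928587]), np.float32(141.46147), np.float32(87.67955), np.float32(-0.057337027))
```

View pics/w5m.png

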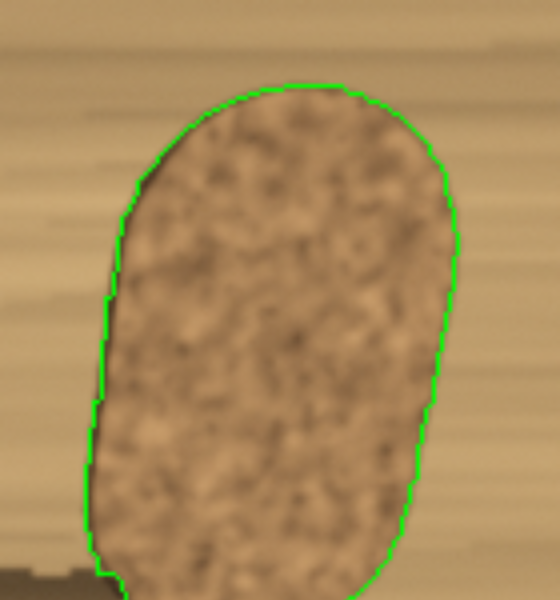

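Call:
{"op": "carry_out", "data": {
  "series": [
    [8.5,[0.7,2,0],0],
    [8.5,[0.7,3.6,0],0],
    [8.5,[0.7,3.6,0],0],
    [8.5,[0.7,3.6,0],0],
    [8.5,[0.7,3.6,0],0],
    [8.5,[0.5,3.6,0],0],
    [8.5,[0,3.6,0],0],
    [8.5,[0,3.6,0],0],
    [8.5,[0,3.6,0],0],
    [8.5,[0,3.6,0],0],
    [8.5,[-0.7,3.6,0],0],
    [8.5,[-0.7,3.6,0],0],
    [8.5,[-0.7,3.6,0],0],
    [8.5,[-0.7,3.6,0],0],
    [8.5,[-0.7,3.6,0],0],
    [8.5,[-0.7,2.5,0],0],
    [8.5,[0,0,0],0],
    [8.5,[0,0,0],0],
    [8.5,[0,0,0],0],
    [8.5,[0,0,0],0]
  ]
}}

```text
time: 11.98
eef_pos: [0.3721, -0.3014, 0.1606]
eef_rot: [-3.141, 0.0, 0.001]
force: [0.6, -0.1, -0.4]
finger_gap: 0.0848
```

Run:
```python
from w import *
go(.439,-.331,.10,0); s=wrist("w6")
im=s["image"]; hsv=cv2.cvtColor(im,cv2.COLOR_RGB2HSV); H,S,V=[hsv[:,:,i].astype(int) for i in range(3)]
m=(V<80).astype(np.uint8); m[240:]=0
c=blob(m,(330,130),100); P=cast(s,c,.012,s["R"],s["t"]); print(rect(P))
v=im.copy(); cv2.drawContours(v,[c[:,None]],-1,(0,255,0),1); cv2.imwrite("pics/w6s.png",v[:,:,::-1])
```

```text
t 11.98 pos [ 0.3721 -0.3014  0.1606] rot [-3.141e+00  0.000e+00  1.000e-03] gap 0.0848 F [ 0.6 -0.1 -0.4]
tool delta cm [6.68 2.97 6.06] turn 0.001 norm 9.5
(array([ 0.43628137, -0.33326633]), np.float32(130.20544), np.float32(66.992584), np.float32(0.0016786318))
```

View pics/w6s.png

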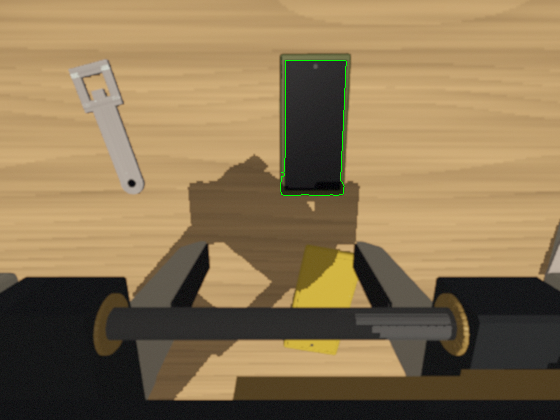

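Run:
```python
from w import *
s=dict(np.load("pics/w6.npz")); im=s["image"]; hsv=cv2.cvtColor(im,cv2.COLOR_RGB2HSV); V=hsv[:,:,2].astype(int)
print(hsv[56,300:340:10], hsv[40,300],im[100,276:290].tolist(),im[190:200,310].tolist())
m=((V<80)|((V<130)&(np.arange(420)[:,None]<180))).astype(np.uint8); m[198:]=0;m[:,:270]=0;m[:,360:]=0
c=blob(m,(315,125),100); P=cast(s,c,.012,s["R"],s["t"]); print(rect(P))
v=im.copy(); cv2.drawContours(v,[c[:,None]],-1,(0,255,0),1); cv2.imwrite("pics/w6t.png",cv2.resize(v[40:210,250:380],None,fx=3.5,fy=3.5)[:,:,::-1])
```

```text
[[ 30  84 118]
 [ 31  84 119]
 [ 31  87 117]
 [ 31  88 116]] [ 18 109 189] [[198, 164, 114], [196, 162, 112], [184, 153, 106], [139, 116, 76], [88, 81, 51], [90, 92, 57], [109, 110, 73], [111, 112, 73], [83, 84, 57], [52, 51, 44], [42, 43, 43], [46, 46, 45], [50, 46, 46], [48, 46, 46]] [[26, 26, 16], [39, 41, 23], [43, 43, 24], [41, 43, 23], [50, 49, 29], [79, 66, 43], [100, 79, 52], [105, 83, 56], [106, 84, 57], [105, 84, 54]]
(array([ 0.43925421, -0.32804224]), np.float32(136.14812), np.float32(77.38304), np.float32(0.0020868364))
```

View pics/w6t.png

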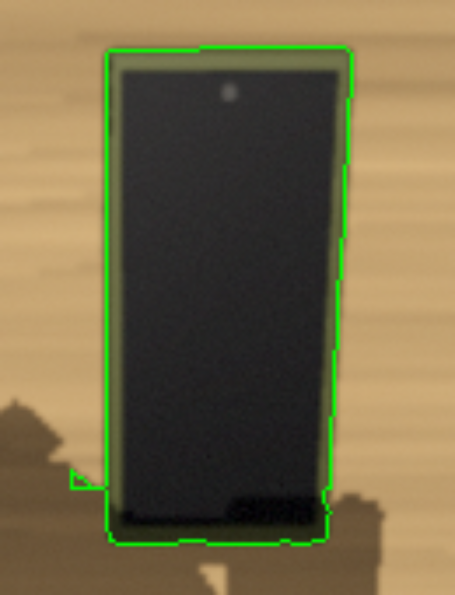

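Run:
```python
from w import *
s=dict(np.load("pics/w6.npz"))
P=cast(s,np.array([(107,50),(351,48),(328,544),(107,544)])/3.5+[250,40],.012,s["R"],s["t"])[:,:2]; print(P.round(4),P.mean(0))
go(*P.mean(0),.10,0)
```

```text
[[ 0.5062 -0.3003]
 [ 0.5068 -0.3652]
 [ 0.3708 -0.3672]
 [ 0.3707 -0.3005]] [ 0.43860726 -0.33327279]
t 12.03 pos [ 0.3721 -0.3013  0.1607] rot [-3.141e+00 -0.000e+00  1.000e-03] gap 0.0854 F [0.4 0.9 0.3]
tool delta cm [6.64 3.2  6.07] turn 0.001 norm 9.6
```

Call:
{"op": "carry_out", "data": {
  "series": [
    [9,[1.4,0.6,1.2],0],
    [9,[1.8,0.9,1.6],0],
    [9,[1.8,0.9,1.6],0],
    [9,[1.2,0.6,1.2],0],
    [9,[0.46,0.18,0.4],0],
    [9,[0,0,0],0],
    [9,[0,0,0],0],
    [9,[0,0,0],0]
  ]
}}

```text
time: 12.7
eef_pos: [0.4381, -0.3337, 0.1019]
eef_rot: [3.141, -0.001, 0.0]
force: [-0.6, -0.3, -0.0]
finger_gap: 0.09
```

Run:
```python
from w import *
go(.4388,-.333,.002,0); wrist("w7")
```

```text
t 12.7 pos [ 0.4381 -0.3337  0.1019] rot [ 3.141e+00 -1.000e-03  0.000e+00] gap 0.09 F [-0.6 -0.3 -0. ]
tool delta cm [ 0.06 -0.07  9.99] turn 0.0 norm 10.0
```

View pics/w7.png

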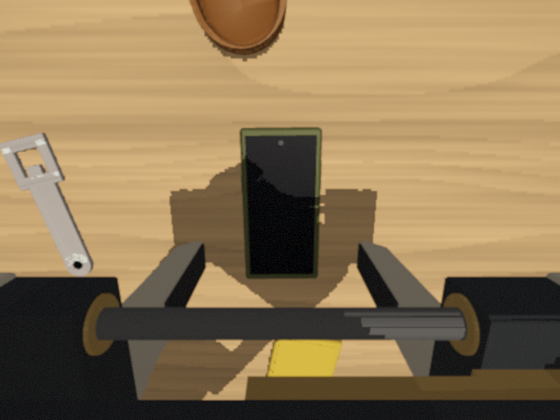

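Phone centred between the fingers (columns 241–321). Descending.

Call:
{"op": "carry_out", "data": {
  "series": [
    [9,[0.04,0,2],0],
    [9,[0,0,2],0],
    [9,[0,0,2],0],
    [9,[0,0,1.5],0],
    [9,[0,0,1],0],
    [9,[0,0,0.8],0],
    [9,[0,0,0.5],0],
    [9,[0,0,0.1],0],
    [9,[0,0,0],0],
    [6,[0,0,0],0],
    [6,[0,0,0],0],
    [6,[0,0,0],0],
    [6,[0,0,0],0],
    [6,[0,0,0],0],
    [6,[0,0,0],0],
    [6,[0,0,0],0],
    [6,[0,0,0],0]
  ]
}}

```text
time: 14.17
eef_pos: [0.4388, -0.3341, 0.0021]
eef_rot: [3.141, -0.0, -0.0]
force: [-1.6, 0.6, 4.9]
finger_gap: 0.0676
```

Call:
{"op": "carry_out", "data": {
  "series": [
    [6,[0,0,-0.5],0],
    [6,[0,0,-1],0],
    [6,[0,0,-1.5],0],
    [6,[0,0,-2],0],
    [6,[0,0,-2],0],
    [6,[0,0,-2],0],
    [6,[0,0,-2],0],
    [6,[0,0,-1],0],
    [6,[0,0,0],0],
    [6,[0,0,0],0],
    [6,[0,0,0],0]
  ]
}}

```text
time: 15.08
eef_pos: [0.4382, -0.3336, 0.1204]
eef_rot: [-3.141, 0.001, -0.0]
force: [-0.3, 0.5, -2.5]
finger_gap: 0.0679
```

Run:
```python
from w import *
go(.4538,.3272,.12,0); wrist("w8")
```

```text
t 15.08 pos [ 0.4382 -0.3336  0.1204] rot [-3.141e+00  1.000e-03 -0.000e+00] gap 0.0679 F [-0.3  0.5 -2.5]
tool delta cm [  1.55 -66.08   0.11] turn -0.0 norm 66.1
```

View pics/w8.png

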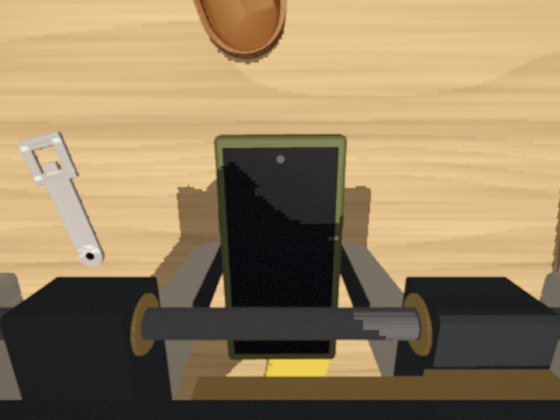

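Run:
```python
from w import *
s=dict(np.load("pics/w8.npz"))
P=cast(s,[(281,136),(281,357),(216,140),(346,140),(228,355),(337,355)],.1304,s["R"],s["t"]); print((P[:,:2]-[.4382,-.3336]).round(4))
```

```text
[[ 0.0689  0.0004]
 [-0.0644  0.0003]
 [ 0.0669  0.0327]
 [ 0.0669 -0.0319]
 [-0.063   0.033 ]
 [-0.0628 -0.0342]]
```

Call:
{"op": "carry_out", "data": {
  "series": [
    [6,[0.1,-1.5,0],0],
    [6,[0.1,-2.3,0],0],
    [6,[0.1,-3.9,0],0],
    [6,[0.1,-3.9,0],0],
    [6,[0.1,-3.9,0],0],
    [6,[0.1,-3.9,0],0],
    [6,[0.1,-3.9,0],0],
    [6,[0.1,-3.9,0],0],
    [6,[0.1,-3.9,0],0],
    [6,[0.1,-3.9,0],0],
    [6,[0.1,-3.9,0],0],
    [6,[0.1,-3.9,0],0],
    [6,[0.1,-3.9,0],0],
    [6,[0.1,-3.9,0],0],
    [6,[0,-3.9,0],0],
    [6,[0,-3.9,0],0],
    [6,[0,-3.9,0],0],
    [6,[0,-2.3,0],0],
    [6,[0,-1.5,0],0],
    [6,[0,0,0],0]
  ]
}}

```text
time: 16.8
eef_pos: [0.4518, 0.3291, 0.1207]
eef_rot: [3.141, 0.001, 0.002]
force: [0.8, -0.1, -1.3]
finger_gap: 0.0675
```

Call:
{"op": "carry_out", "data": {
  "series": [
    [6,[0,0,0],0],
    [6,[0,0,0],0],
    [6,[0,0,0],0],
    [6,[0,0,0],0]
  ]
}}

```text
time: 17.13
eef_pos: [0.4529, 0.326, 0.1219]
eef_rot: [-3.142, -0.0, -0.002]
force: [0.2, -0.5, -1.3]
finger_gap: 0.0671
```

Run:
```python
from w import *
go(.4525,.3272,.0312,0); wrist("w9")
s=eyes.snapshot("scene"); cv2.imwrite("pics/sc9.png",cv2.resize(s["image"][120:300,280:520],None,fx=3,fy=3)[:,:,::-1])
```

```text
t 17.13 pos [0.4529 0.326  0.1219] rot [-3.142e+00 -0.000e+00 -2.000e-03] gap 0.0671 F [ 0.2 -0.5 -1.3]
tool delta cm [-0.05 -0.12  9.07] turn -0.002 norm 9.1
```

View pics/sc9.png

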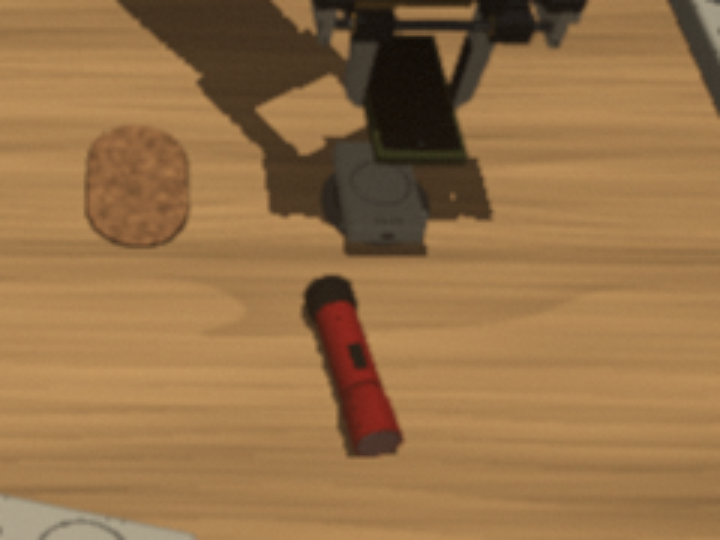

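Call:
{"op": "carry_out", "data": {
  "series": [
    [6,[-0.03,-0.1,1],0],
    [6,[0,0,2],0],
    [6,[0,0,2],0],
    [6,[0,0,1.5],0],
    [6,[0,0,1],0],
    [6,[0,0,0.7],0],
    [6,[0,0,0.3],0],
    [6,[0,0,0.15],0],
    [6,[0,0,0],0],
    [6,[0,0,0],0],
    [6,[0,0,0],0]
  ]
}}

```text
time: 18.15
eef_pos: [0.4528, 0.3282, 0.036]
eef_rot: [-3.141, -0.001, -0.0]
force: [0.1, 0.2, -1.8]
finger_gap: 0.0677
```

Call:
{"op": "carry_out", "data": {
  "series": [
    [6,[0,0,0],0]
  ]
}}

```text
time: 18.23
eef_pos: [0.4527, 0.3282, 0.0358]
eef_rot: [-3.141, -0.001, -0.0]
force: [-1.1, -0.1, -2.6]
finger_gap: 0.0677
```

Call:
{"op": "carry_out", "data": {
  "series": [
    [6,[0,0.07,0.2],0],
    [6,[0,0,0.15],0],
    [6,[0,0,0.1],0],
    [6,[0,0,0.05],0],
    [6,[0,0,0],0],
    [6,[0,0,0],0],
    [6,[0,0,0],0]
  ]
}}

```text
time: 18.82
eef_pos: [0.4525, 0.3273, 0.0302]
eef_rot: [-3.142, -0.0, -0.0]
force: [0.3, 1.0, -3.1]
finger_gap: 0.0675
```

Call:
{"op": "carry_out", "data": {
  "series": [
    [6,[0,0,0.05],0],
    [6,[0,0,0],0],
    [6,[0,0,0],0]
  ]
}}

```text
time: 19.07
eef_pos: [0.4525, 0.3274, 0.0301]
eef_rot: [-3.142, -0.0, -0.0]
force: [-2.4, -1.4, 5.0]
finger_gap: 0.0674
```

Contact. Releasing and rising straight up, then back off to look.

Call:
{"op": "carry_out", "data": {
  "series": [
    [6.9,[0,0,0],0],
    [7.2,[0,0,0],0],
    [7.8,[0,0,0],0],
    [8.6,[0,0,0],0],
    [8.6,[0,0,0],0],
    [8.6,[0,0,-1],0],
    [8.6,[0,0,-2],0],
    [8.6,[0,0,-2],0],
    [8.6,[0,0,-3],0],
    [8.6,[0,0,-3],0],
    [8.6,[0,0,-3],0],
    [8.6,[-2,2,0],0],
    [8.6,[-2,2,0],0],
    [8.6,[-2,2,0],0],
    [8.6,[-2,2,0],0],
    [8.6,[0,0,0],0],
    [8.6,[0,0,0],0],
    [8.6,[0,0,0],0]
  ]
}}

```text
time: 20.57
eef_pos: [0.3728, 0.2476, 0.1706]
eef_rot: [-3.141, -0.001, -0.0]
force: [0.2, -0.2, -0.1]
finger_gap: 0.0859
```

Run:
```python
from w import *
go(.55,-.25,.17,0); s=wrist("w10")
im=s["image"]; v=im.copy()
V=cv2.cvtColor(im,cv2.COLOR_RGB2HSV)[:,:,2]
cv2.imwrite("pics/w10c.png",cv2.resize(v[20:210,120:330],None,fx=3,fy=3)[:,:,::-1])
```

```text
t 20.57 pos [0.3728 0.2476 0.1706] rot [-3.141e+00 -1.000e-03 -0.000e+00] gap 0.0859 F [ 0.2 -0.2 -0.1]
tool delta cm [1.774e+01 4.975e+01 4.000e-02] turn -0.0 norm 52.8
```

View pics/w10.png

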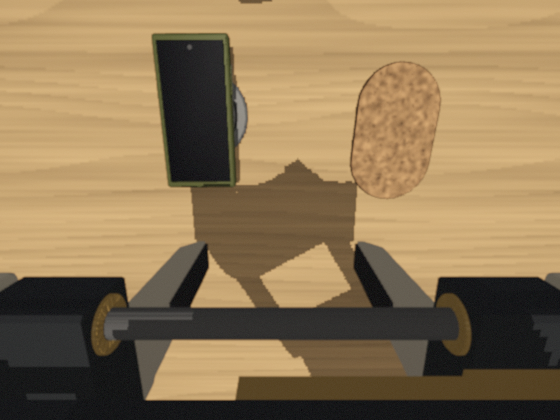

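View pics/w10c.png

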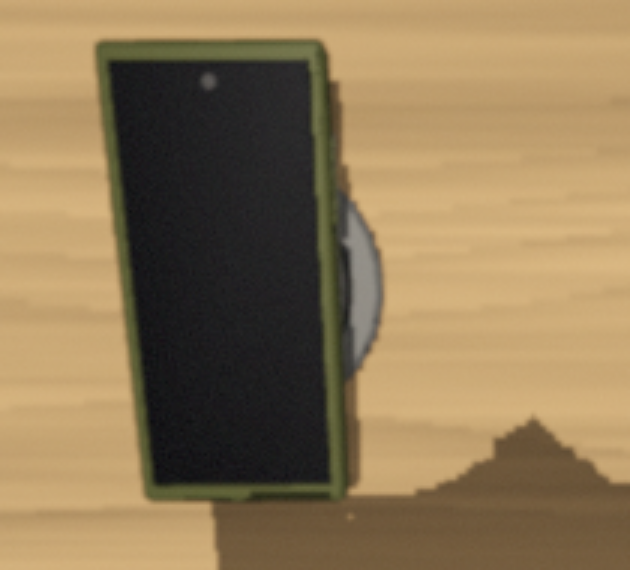

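Run:
```python
from w import *
s=dict(np.load("pics/w10.npz"))
P=cast(s,np.array([(98,44),(321,42),(341,495),(148,497)])/3+[120,20],.040,s["R"],s["t"])[:,:2]; print(P.round(4),P.mean(0))
im=s["image"]; m=np.full(im.shape[:2],cv2.GC_BGD,np.uint8)
m[50:212,340:455]=cv2.GC_PR_BGD
poly=np.zeros(m.shape,np.uint8); cv2.fillPoly(poly,[np.array([(359,94),(373,68),(403,60),(432,68),(441,100),(430,166),(413,192),(387,200),(361,187),(350,153)])],1)
m[poly>0]=cv2.GC_PR_FGD; m[cv2.erode(poly,np.ones((17,17)))>0]=cv2.GC_FGD
cv2.grabCut(np.ascontiguousarray(im[:,:,::-1]),m,None,np.zeros((1,65)),np.zeros((1,65)),4,cv2.GC_INIT_WITH_MASK)
f=((m==1)|(m==3)).astype(np.uint8); f=cv2.morphologyEx(f,cv2.MORPH_OPEN,np.ones((5,5))); c=blob(f,(396,131),90)
P=cast(s,c,.004,s["R"],s["t"]); print(rect(P))
mm=cv2.moments((P[:,:2]*1e5).astype(np.int32).reshape(-1,1,2)); print(mm["m10"]/mm["m00"]/1e5,mm["m01"]/mm["m00"]/1e5, .5*np.arctan2(2*mm["mu11"],mm["mu20"]-mm["mu02"]))
```

```text
[[0.5192 0.3592]
 [0.5197 0.2948]
 [0.3866 0.2947]
 [0.3858 0.3583]] [0.45281679 0.32675075]
(array([0.43405298, 0.12963892]), np.float32(140.81398), np.float32(87.52384), np.float32(-0.0590208))
0.4340807353838598 0.12938004863629712 -0.06100288062905235
```

Call:
{"op": "carry_out", "data": {
  "series": [
    [8.6,[0,2,0],0],
    [8.6,[0,3.5,0],0],
    [8.6,[0,3.5,0],0],
    [8.6,[0,2,0],0],
    [8.6,[0,0,0],0],
    [8.6,[0,0,0],0],
    [8.6,[0,0,0],0]
  ]
}}

```text
time: 21.2
eef_pos: [0.3728, 0.1379, 0.1698]
eef_rot: [-3.141, 0.0, -0.0]
force: [-0.8, -0.4, 0.4]
finger_gap: 0.0861
```

Run:
```python
from w import *
go(.54,-.28,.17,.32); s=wrist("w11")
```

```text
t 21.2 pos [0.3728 0.1379 0.1698] rot [-3.141  0.    -0.   ] gap 0.0861 F [-0.8 -0.4  0.4]
tool delta cm [ 1.673e+01  4.179e+01 -4.000e-02] turn -0.32 norm 45.0
```

View pics/w11.png

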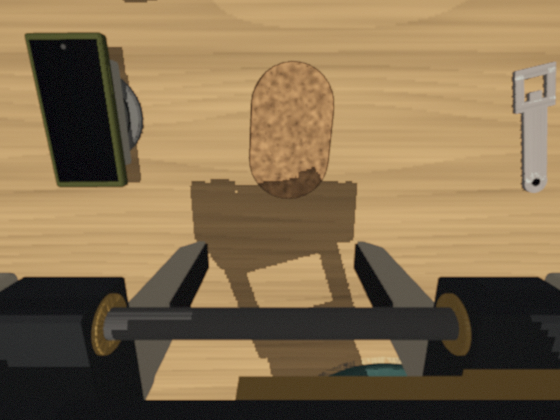

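Run:
```python
from w import *
s=dict(np.load("pics/w11.npz"))
im=s["image"]; m=np.full(im.shape[:2],cv2.GC_BGD,np.uint8)
m[50:210,238:346]=cv2.GC_PR_BGD
poly=np.zeros(m.shape,np.uint8); cv2.fillPoly(poly,[np.array([(250,100),(265,69),(292,61),(320,70),(334,100),(329,165),(315,188),(290,197),(262,188),(249,160)])],1)
m[poly>0]=cv2.GC_PR_FGD; m[cv2.erode(poly,np.ones((17,17)))>0]=cv2.GC_FGD
cv2.grabCut(np.ascontiguousarray(im[:,:,::-1]),m,None,np.zeros((1,65)),np.zeros((1,65)),4,cv2.GC_INIT_WITH_MASK)
f=((m==1)|(m==3)).astype(np.uint8); f=cv2.morphologyEx(f,cv2.MORPH_OPEN,np.ones((5,5))); c=blob(f,(291,131),90)
P=cast(s,c,.004,s["R"],s["t"])[:,:2]; print(rect(P))
def side(a):  # fit straight edges
    L,=np.where((P[:,0]>.415)&(P[:,0]<.465)&(a*(P[:,1]-.129)>0)); p=np.polyfit(P[L,0],P[L,1],1); return np.arctan(p[0]),np.polyval(p,.434)
print(side(1),side(-1),P[:,0].min(),P[:,0].max())
v=im.copy(); cv2.drawContours(v,[c[:,None]],-1,(0,255,0),1); cv2.imwrite("pics/w11m.png",cv2.resize(v[40:220,220:360],(440,560))[:,:,::-1])
```

```text
(array([0.4338847 , 0.12883299]), np.float32(140.75449), np.float32(86.68195), np.float32(-0.062947996))
(np.float64(-0.059733400287702465), np.float64(0.17171877301364186)) (np.float64(-0.051096310510023085), np.float64(0.08595365959658412)) 0.36396437988881025 0.5038216354526441
```

View pics/w11m.png

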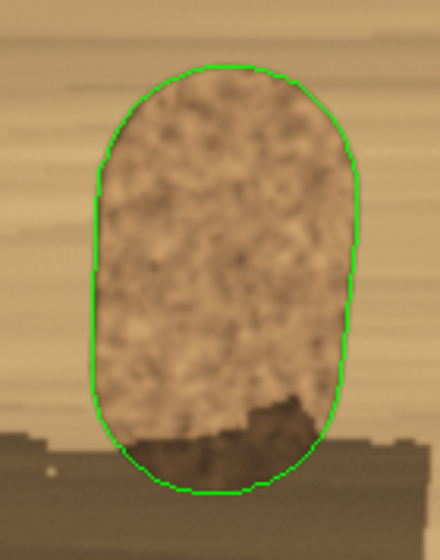

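Call:
{"op": "carry_out", "data": {
  "series": [
    [8.6,[0.6,1.7,0],0],
    [8.6,[1.3,3.5,0],0],
    [8.6,[1.3,3.5,0],0],
    [8.6,[1.3,3.5,0],0],
    [8.6,[1.3,3.5,0],0],
    [8.6,[1.3,3.5,0],0],
    [8.6,[1.3,3.5,0],0],
    [8.6,[1.3,3.5,0],0],
    [8.6,[1.3,3.5,0],0],
    [8.6,[1.3,3.5,0],0],
    [8.6,[1.3,3.5,0],0],
    [8.6,[1.3,3.5,0],0],
    [8.6,[1.3,3.5,0],0],
    [8.6,[0.6,1.7,0],0],
    [8.6,[0,0,0],-0.08],
    [8.6,[0,0,0],-0.08],
    [8.6,[0,0,0],-0.08],
    [8.6,[0,0,0],-0.08],
    [8.6,[0,0,0],0],
    [8.6,[0,0,0],0]
  ]
}}

```text
time: 22.92
eef_pos: [0.5411, -0.3159, 0.1692]
eef_rot: [-3.141, 0.0, 0.319]
force: [0.6, -1.2, 0.4]
finger_gap: 0.0862
```

Run:
```python
from w import *
go(.617,-.291,.10,.32); s=wrist("w12")
im=s["image"]; hsv=cv2.cvtColor(im,cv2.COLOR_RGB2HSV); S,V=hsv[:,:,1].astype(int),hsv[:,:,2].astype(int)
m=((S>140)).astype(np.uint8); m[240:]=0
c=blob(m,(281,130),90); P=cast(s,c,.028,s["R"],s["t"])[:,:2]; print(rect(P))
v=im.copy(); cv2.drawContours(v,[c[:,None]],-1,(0,255,0),1); cv2.imwrite("pics/w12s.png",v[:,:,::-1])
```

```text
t 22.92 pos [ 0.5411 -0.3159  0.1692] rot [-3.141  0.     0.319] gap 0.0862 F [ 0.6 -1.2  0.4]
tool delta cm [7.99 0.02 6.92] turn -0.001 norm 10.6
(array([ 0.61982837, -0.29479233]), np.float32(115.25681), np.float32(64.155334), np.float32(0.35202843))
```

View pics/w12s.png

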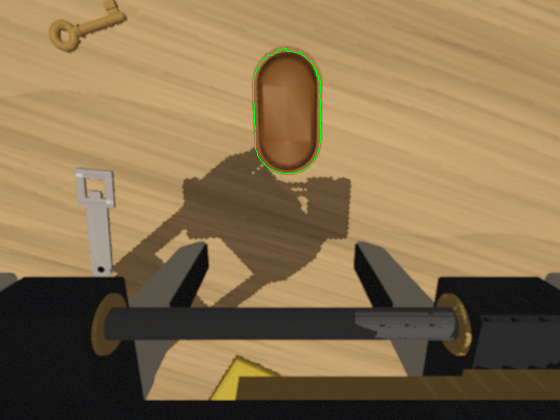

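Run:
```python
from w import *
s=dict(np.load("pics/w12.npz"));im=s["image"]; S=cv2.cvtColor(im,cv2.COLOR_RGB2HSV)[:,:,1].astype(int)
for th in (140,150,160):
    m=(S>th).astype(np.uint8); m[240:]=0
    c=blob(m,(281,130),90); P=cast(s,c,.028,s["R"],s["t"])[:,:2]
    a=.319; R=np.array([[np.cos(a),np.sin(a)],[-np.sin(a),np.cos(a)]]); Q=(P-[.6195,-.2945])@R.T
    r=[]
    for sg in (1,-1):
        k=(abs(Q[:,0])<.022)&(sg*Q[:,1]>0); p=np.polyfit(Q[k,0],Q[k,1],1); r+=[a+np.arctan(p[0]),p[1]]
    print(th,np.round(r,4),Q[:,0].min(),Q[:,0].max())
go(.62,-.2945,.10,.335)
```

```text
140 [ 0.3419  0.0309  0.3634 -0.0323] -0.057221861342695496 0.05776277766217572
150 [ 0.3157  0.0302  0.3917 -0.0298] -0.057220406289273926 0.053661484961212064
160 [ 0.2906  0.0278  0.3517 -0.0286] -0.05620443579880942 0.05366085946123156
t 22.97 pos [ 0.541  -0.316   0.1693] rot [-3.141  0.     0.318] gap 0.0862 F [0.  0.1 0.1]
tool delta cm [8.18 0.43 6.93] turn -0.017 norm 10.7
```

Call:
{"op": "carry_out", "data": {
  "series": [
    [9,[1.1,0.05,0.9],-0.016],
    [9,[2,0.1,1.5],0],
    [9,[2,0.1,1.5],0],
    [9,[2,0.1,1.5],0],
    [9,[1,0.1,1],0],
    [9,[0,0,0.5],0],
    [9,[0,0,0],0],
    [9,[0,0,0],0],
    [9,[0,0,0],0]
  ]
}}

```text
time: 23.72
eef_pos: [0.618, -0.2949, 0.1018]
eef_rot: [3.141, -0.001, 0.335]
force: [-0.6, -0.0, 0.3]
finger_gap: 0.0902
```

Run:
```python
from w import *
go(.6195,-.2945,.004,.335); wrist("w13")
```

```text
t 23.72 pos [ 0.618  -0.2949  0.1018] rot [ 3.141e+00 -1.000e-03  3.350e-01] gap 0.0902 F [-0.6 -0.   0.3]
tool delta cm [ 0.15 -0.    9.78] turn 0.0 norm 9.8
```

View pics/w13.png

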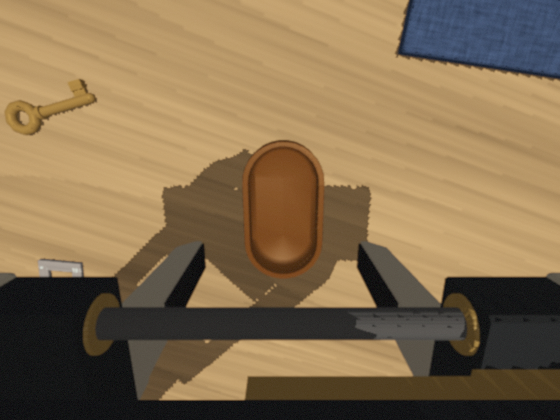

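Call:
{"op": "carry_out", "data": {
  "series": [
    [9,[0.1,0.03,2],0],
    [9,[0,0,2],0],
    [9,[0,0,2],0],
    [9,[0,0,1.5],0],
    [9,[0,0,1],0],
    [9,[0,0,0.7],0],
    [9,[0,0,0.5],0],
    [9,[0,0,0.1],0],
    [9,[0,0,0],0],
    [6,[0,0,0],0],
    [6,[0,0,0],0],
    [6,[0,0,0],0],
    [6,[0,0,0],0],
    [6,[0,0,0],0],
    [6,[0,0,0],0],
    [6,[0,0,0],0],
    [6,[0,0,0],0]
  ]
}}

```text
time: 25.18
eef_pos: [0.6196, -0.2946, 0.0032]
eef_rot: [3.141, -0.0, 0.336]
force: [-0.6, -0.7, 5.4]
finger_gap: 0.0655
```

Call:
{"op": "carry_out", "data": {
  "series": [
    [6,[0,0,-0.5],0],
    [6,[0,0,-1],0],
    [6,[0,0,-1.5],0],
    [6,[0,0,-2],0],
    [6,[0,0,-2],0],
    [6,[0,0,-2],0],
    [6,[0,0,-2],0],
    [6,[0,0,-1],0],
    [6,[0,0,0],0.1],
    [6,[0,0,0],0.1],
    [6,[0,0,0],0.1],
    [6,[0,0,0],0.09],
    [6,[0,0,0],0],
    [6,[0,0,0],0],
    [6,[0,0,0],0]
  ]
}}

```text
time: 26.43
eef_pos: [0.6193, -0.2943, 0.1229]
eef_rot: [-3.142, -0.0, -0.051]
force: [0.1, 0.6, -1.7]
finger_gap: 0.0658
```

Run:
```python
from w import *
go(.4339,.1288,.12,-.055); wrist("w14")
```

```text
t 26.43 pos [ 0.6193 -0.2943  0.1229] rot [-3.142 -0.    -0.051] gap 0.0658 F [ 0.1  0.6 -1.7]
tool delta cm [-20.68 -41.31   0.29] turn 0.004 norm 46.2
```

View pics/w14.png

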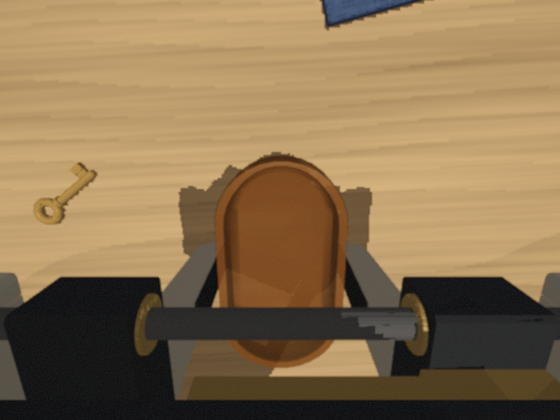

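Run:
```python
from w import *
s=dict(np.load("pics/w14.npz"))
st,p,R=pose()
P=cast(s,[(281,156),(281,366),(216,225),(348,225)],.1477,s["R"],s["t"]); print(((P-p)@R).round(4))
```

```text
[[ 0.0607 -0.0005 -0.0248]
 [-0.0571 -0.0003 -0.0248]
 [ 0.0273 -0.0321 -0.0248]
 [ 0.0274  0.0322 -0.0248]]
```

Call:
{"op": "carry_out", "data": {
  "series": [
    [6,[-1.08,-1.95,0],0.004],
    [6,[-1.7,-3.4,0],0],
    [6,[-1.7,-3.4,0],0],
    [6,[-1.7,-3.4,0],0],
    [6,[-1.7,-3.4,0],0],
    [6,[-1.7,-3.4,0],0],
    [6,[-1.7,-3.4,0],0],
    [6,[-1.7,-3.4,0],0],
    [6,[-1.7,-3.4,0],0],
    [6,[-1.7,-3.4,0],0],
    [6,[-1.7,-3.4,0],0],
    [6,[-1.7,-3.4,0],0],
    [6,[-1.08,-1.95,0],0],
    [6,[0,0,0],0],
    [6,[0,0,0],0],
    [6,[0,0,0],0],
    [6,[0,0,0],0],
    [6,[0,0,0],0]
  ]
}}

```text
time: 27.98
eef_pos: [0.4354, 0.1292, 0.1227]
eef_rot: [3.141, 0.0, -0.059]
force: [-0.6, 0.5, -2.2]
finger_gap: 0.0659
```

Run:
```python
from w import *
go(.4321,.1289,.0072,-.055); wrist("w15")
```

```text
t 27.98 pos [0.4354 0.1292 0.1227] rot [ 3.141  0.    -0.059] gap 0.0659 F [-0.6  0.5 -2.2]
tool delta cm [-0.33  0.05 11.55] turn -0.004 norm 11.6
```

View pics/w15.png

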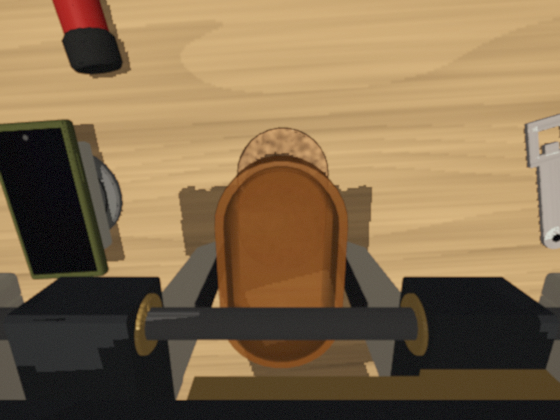

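Call:
{"op": "carry_out", "data": {
  "series": [
    [6,[-0.33,0.04,1],-0.004],
    [6,[0,0,2],0],
    [6,[0,0,2],0],
    [6,[0,0,2],0],
    [6,[0,0,1.5],0],
    [6,[0,0,1],0],
    [6,[0,0,0.8],0],
    [6,[0,0,0.5],0],
    [6,[0,0,0.3],0],
    [6,[0,0,0.1],0],
    [6,[0,0,0],0],
    [6,[0,0,0],0],
    [6,[0,0,0],0]
  ]
}}

```text
time: 29.12
eef_pos: [0.432, 0.1299, 0.0113]
eef_rot: [-3.141, -0.001, -0.054]
force: [-0.6, -0.5, -0.9]
finger_gap: 0.0661
```

Call:
{"op": "carry_out", "data": {
  "series": [
    [6,[0,0,0],0]
  ]
}}

```text
time: 29.2
eef_pos: [0.432, 0.1299, 0.0112]
eef_rot: [-3.141, -0.001, -0.054]
force: [0.4, 1.0, -2.0]
finger_gap: 0.0658
```

Call:
{"op": "carry_out", "data": {
  "series": [
    [6,[0,0.1,0.15],0],
    [6,[0,0,0.1],0],
    [6,[0,0,0.1],0],
    [6,[0,0,0.03],0],
    [6,[0,0,0],0],
    [6,[0,0,0],0],
    [6,[0,0,0],0]
  ]
}}

```text
time: 29.78
eef_pos: [0.4318, 0.1288, 0.0072]
eef_rot: [3.141, -0.0, -0.054]
force: [-3.6, -1.3, 5.0]
finger_gap: 0.0657
```

Call:
{"op": "carry_out", "data": {
  "series": [
    [6,[0,0,0.05],0],
    [6,[0,0,0],0],
    [6,[0,0,0],0]
  ]
}}

```text
time: 30.03
eef_pos: [0.4318, 0.1288, 0.0071]
eef_rot: [3.141, -0.0, -0.054]
force: [-7.7, -2.2, 12.9]
finger_gap: 0.0658
```

Call:
{"op": "carry_out", "data": {
  "series": [
    [6,[0,0,-0.05],0],
    [6,[0,0,0],0],
    [6.8,[0,0,0],0],
    [7.2,[0,0,0],0],
    [7.8,[0,0,0],0],
    [8.4,[0,0,0],0],
    [8.4,[0,0,0],0],
    [8.4,[0,0,-1],0],
    [8.4,[0,0,-2],0],
    [8.4,[0,0,-2.5],0],
    [8.4,[0,0,-3],0],
    [8.4,[0,0,-3],0],
    [8.4,[0,0,-3],0],
    [8.4,[-1.5,2,-1],0],
    [8.4,[-1.5,3,0],0],
    [8.4,[-1.5,3,0],0],
    [8.4,[-1.5,2,0],0],
    [8.4,[0,0,0],0],
    [8.4,[0,0,0],0],
    [8.4,[0,0,0],0]
  ]
}}

```text
time: 31.7
eef_pos: [0.3667, 0.0324, 0.1626]
eef_rot: [-3.141, -0.001, -0.055]
force: [0.3, 0.4, 0.3]
finger_gap: 0.0841
```

Run:
```python
from w import *
go(.58,-.10,.16,.0); s=wrist("w16")
im=s["image"]
cv2.imwrite("pics/w16c.png",cv2.resize(im[20:230,120:420],None,fx=2.6,fy=2.6)[:,:,::-1])
```

```text
t 31.7 pos [0.3667 0.0324 0.1626] rot [-3.141e+00 -1.000e-03 -5.500e-02] gap 0.0841 F [0.3 0.4 0.3]
tool delta cm [22.02 12.06  0.28] turn -0.055 norm 25.1
```

View pics/w16c.png

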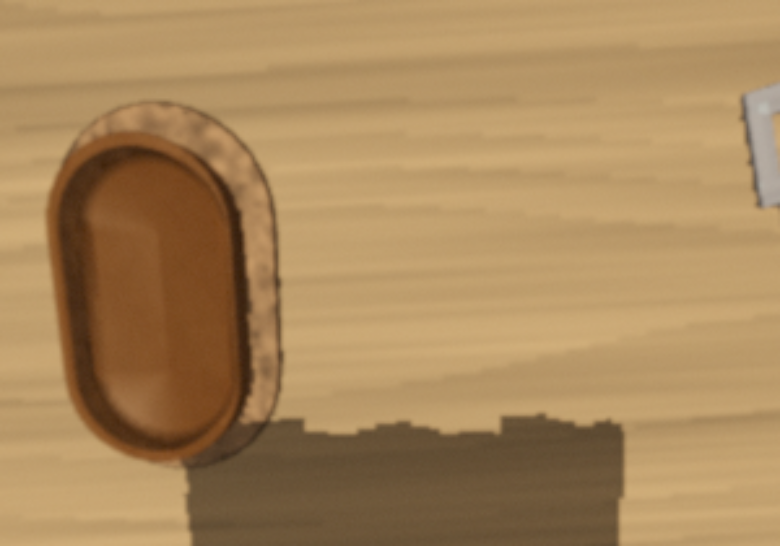

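Run:
```python
from w import *
s=dict(np.load("pics/w16.npz"));im=s["image"]; S=cv2.cvtColor(im,cv2.COLOR_RGB2HSV)[:,:,1].astype(int)
for th in (150,165):
    m=(S>th).astype(np.uint8); m[215:]=0; m[:,:130]=0; m[:,:]=m
    c=blob(m,(180,135),75); P=cast(s,c,.032,s["R"],s["t"])[:,:2]; print(rect(P))
P=cast(s,np.array([(150,131),(150,463),(48,225),(66,365),(238,225),(243,370)])/2.6+[120,20],.032,s["R"],s["t"])[:,:2]; print(P.round(4))
```

```text
(array([0.43134576, 0.12651614]), np.float32(115.95287), np.float32(69.23847), np.float32(-0.044502925))
(array([0.43181378, 0.12651169]), np.float32(114.8694), np.float32(68.32676), np.float32(-0.052613236))
[[0.4894 0.1184]
 [0.3727 0.1358]
 [0.4609 0.1589]
 [0.4116 0.1613]
 [0.4573 0.0919]
 [0.4063 0.096 ]]
```

Call:
{"op": "carry_out", "data": {
  "series": [
    [6,[1.4,0.8,0],-0.03],
    [6,[2.8,1.6,0],-0.025],
    [6,[2.8,1.6,0],0],
    [6,[2.8,1.6,0],0],
    [6,[2.8,1.6,0],0],
    [6,[2.8,1.6,0],0],
    [6,[2.8,1.6,0],0],
    [6,[1.4,0.8,0],0],
    [6,[0,0,0],0],
    [6,[0,0,0],0],
    [6,[0,0,0],0],
    [6,[0,0,0],0]
  ]
}}

```text
time: 32.75
eef_pos: [0.5612, -0.0802, 0.162]
eef_rot: [-3.142, 0.0, 0.002]
force: [-0.4, -0.7, 0.3]
finger_gap: 0.0599
```

Run:
```python
from w import *
go(.637,-.0864,.1,-.78); s=wrist("w17")
cv2.imwrite("pics/w17c.png",cv2.resize(s["image"][40:200,200:360],None,fx=3.7,fy=3.7,interpolation=cv2.INTER_CUBIC)[:,:,::-1])
```

```text
t 32.75 pos [ 0.5612 -0.0802  0.162 ] rot [-3.142e+00  0.000e+00  2.000e-03] gap 0.0599 F [-0.4 -0.7  0.3]
tool delta cm [7.58 0.63 6.19] turn 0.782 norm 9.8
```

View pics/w17.png

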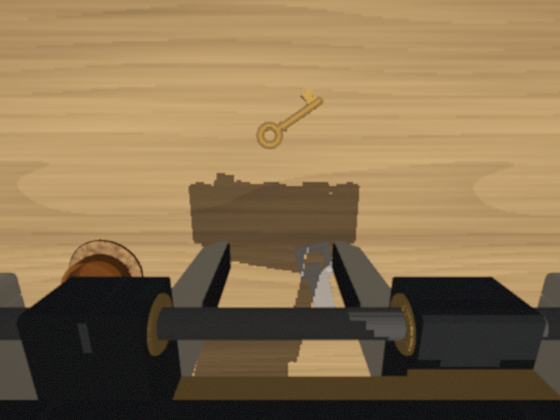

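View pics/w17c.png

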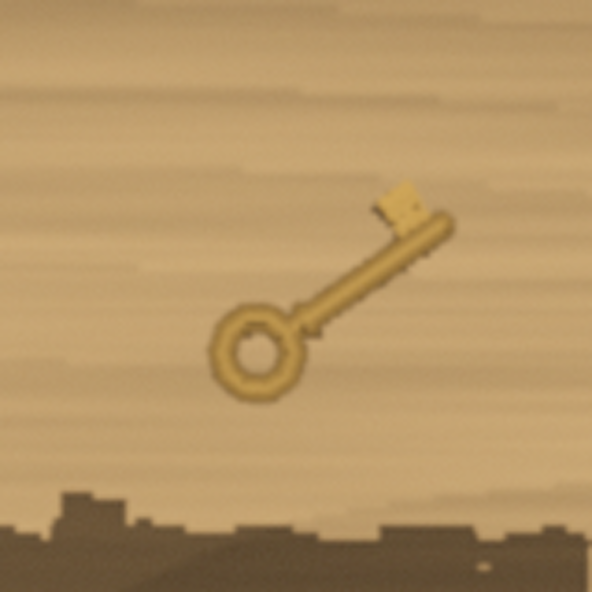

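Run:
```python
from w import *
s=dict(np.load("pics/w17.npz"))
P=cast(s,np.array([(257,353),(449,222),(305,320)])/3.7+[200,40]-.5+.5/3.7,.004,s["R"],s["t"])[:,:2]; print(P.round(4))
d=P[1]-P[0]; L=np.linalg.norm(d); u=d/L; yaw=np.arctan2(u[1],u[0]); print(L,yaw, (P[2]-P[0])@u)
for gx in (.0,.003,.006): print(gx,P[0]+u*(.025+gx))
G=P[0]+u*.030
go(*G,.08,yaw)
```

```text
[[ 0.6214 -0.0674]
 [ 0.6559 -0.1195]
 [ 0.6303 -0.0808]]
0.062459085228022466 -0.9844926477312297 0.016020749223298696
0.0 [ 0.63521306 -0.08827302]
0.003 [ 0.63687292 -0.09077199]
0.006 [ 0.63853278 -0.09327097]
t 32.8 pos [ 0.5612 -0.0803  0.1622] rot [-3.142e+00 -0.000e+00  2.000e-03] gap 0.0599 F [ 0.   0.1 -0.5]
tool delta cm [7.67 1.22 8.22] turn 0.986 norm 11.3
```

Call:
{"op": "carry_out", "data": {
  "series": [
    [5,[1.5,0.2,0.5],0],
    [5,[2.5,0.35,1],0],
    [5,[2.5,0.35,1],0],
    [5,[1,0.15,1],0],
    [5,[0,0,1],0.1],
    [5,[0,0,1],0.1],
    [5,[0,0,0.7],0.1],
    [5,[0,0,0],0.1],
    [5,[0,0,0],0.1],
    [5,[0,0,0],0.1],
    [5,[0,0,0],0.1],
    [5,[0,0,0],0.1],
    [5,[0,0,0],0.1],
    [5,[0,0,0],0.086],
    [5,[0,0,0],0],
    [5,[0,0,0],0],
    [5,[0,0,0],0]
  ]
}}

```text
time: 34.22
eef_pos: [0.6365, -0.0913, 0.1003]
eef_rot: [-3.141, -0.0, -0.982]
force: [-0.6, -0.1, 0.2]
finger_gap: 0.05
```

Run:
```python
from w import *
go(.6369,-.0908,.002,-.984); s=wrist("w18")
cv2.imwrite("pics/w18c.png",cv2.resize(s["image"][120:320,180:380],None,fx=3,fy=3,interpolation=cv2.INTER_CUBIC)[:,:,::-1])
```

```text
t 34.22 pos [ 0.6365 -0.0913  0.1003] rot [-3.141 -0.    -0.982] gap 0.05 F [-0.6 -0.1  0.2]
tool delta cm [-0.02 -0.06  9.83] turn 0.002 norm 9.8
```

View pics/w18c.png

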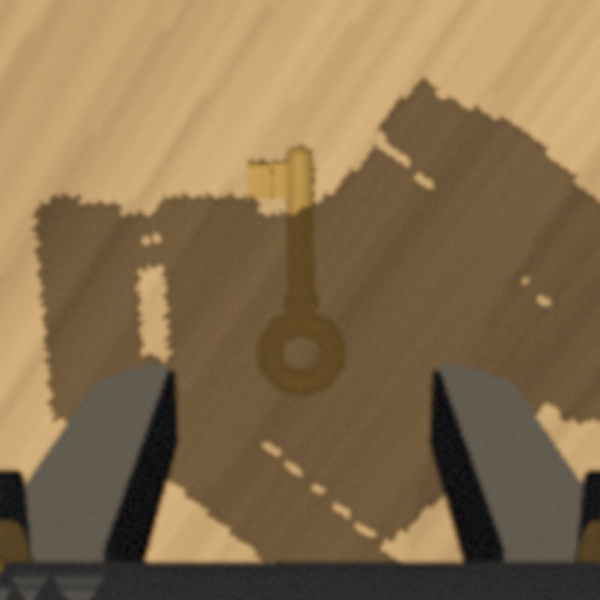

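Run:
```python
from w import *
s=dict(np.load("pics/w18.npz")); st,p,R=pose()
P=cast(s,np.array([(301,352),(300,147),(301,302)])/3+[180,120]-.33,.004,s["R"],s["t"]); print(((P-p)@R).round(4))
```

```text
[[-0.0278 -0.0005  0.0962]
 [ 0.0351 -0.0008  0.0962]
 [-0.0117 -0.0005  0.0962]]
```

Call:
{"op": "carry_out", "data": {
  "series": [
    [5,[0,-0.06,2],0],
    [5,[0,0,2],0],
    [5,[0,0,2],0],
    [5,[0,0,1.5],0],
    [5,[0,0,1],0],
    [5,[0,0,0.7],0],
    [5,[0,0,0.5],0],
    [5,[0,0,0.12],0],
    [5,[0,0,0],0],
    [0,[0,0,0],0],
    [0,[0,0,0],0],
    [0,[0,0,0],0],
    [0,[0,0,0],0],
    [0,[0,0,0],0],
    [0,[0,0,0],0],
    [0,[0,0,0],0],
    [0,[0,0,0],0],
    [0,[0,0,0],0],
    [0,[0,0,0],0],
    [0,[0,0,0],0]
  ]
}}

```text
time: 35.93
eef_pos: [0.6371, -0.0912, 0.0018]
eef_rot: [-3.142, 0.0, -0.985]
force: [-0.0, 0.3, 0.9]
finger_gap: 0.0071
```

Call:
{"op": "carry_out", "data": {
  "series": [
    [0,[0,0,-0.5],0],
    [0,[0,0,-1],0],
    [0,[0,0,-1.5],0],
    [0,[0,0,-2],0],
    [0,[0,0,-2],0],
    [0,[0,0,-2],0],
    [0,[0,0,-2],0],
    [0,[0,0,-1],0],
    [0,[0,0,0],-0.1],
    [0,[0,0,0],-0.1],
    [0,[0,0,0],-0.1],
    [0,[0,0,0],-0.1],
    [0,[0,0,0],-0.1],
    [0,[0,0,0],-0.1],
    [0,[0,0,0],-0.1],
    [0,[0,0,0],-0.1],
    [0,[0,0,0],-0.1],
    [0,[0,0,0],-0.03],
    [0,[0,0,0],0],
    [0,[0,0,0],0]
  ]
}}

```text
time: 37.6
eef_pos: [0.6371, -0.0912, 0.1222]
eef_rot: [3.142, -0.0, -0.057]
force: [0.2, 0.1, -1.2]
finger_gap: 0.0071
```

Run:
```python
from w import *
go(.43,.128,.12,-.055); s=wrist("w19")
```

```text
t 37.6 pos [ 0.6371 -0.0912  0.1222] rot [ 3.142 -0.    -0.057] gap 0.0071 F [ 0.2  0.1 -1.2]
tool delta cm [-21.92 -20.71   0.21] turn -0.002 norm 30.2
```

View pics/w19.png

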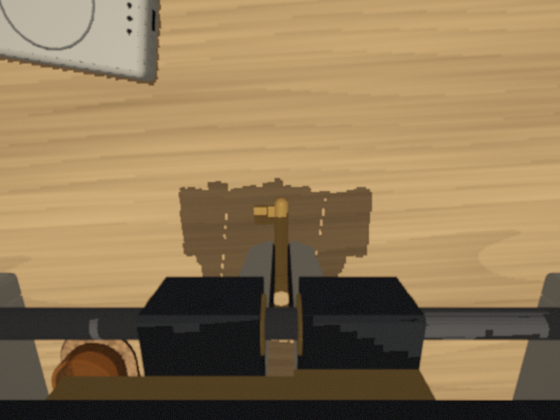

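Call:
{"op": "carry_out", "data": {
  "series": [
    [0,[-1.4,-1,-0.5],0],
    [0,[-2.8,-2,-0.5],0],
    [0,[-2.8,-2,-0.5],0],
    [0,[-2.8,-2,-0.5],0],
    [0,[-2.8,-2,-0.5],0],
    [0,[-2.8,-2,-0.5],0],
    [0,[-2.8,-2,-0.5],0],
    [0,[-2.8,-2,-0.5],0],
    [0,[-2.8,-2,-0.5],0],
    [0,[-2.8,-2,-0.5],0],
    [0,[-1.4,-1,0],0],
    [0,[0,0,0],0],
    [0,[0,0,0],0],
    [0,[0,0,0],0],
    [0,[0,0,0],0]
  ]
}}

```text
time: 38.9
eef_pos: [0.369, 0.1235, 0.1716]
eef_rot: [3.141, 0.0, -0.056]
force: [0.3, 0.9, -0.5]
finger_gap: 0.0071
```

Run:
```python
from w import *
go(.437,.128,.06,-.055); s=wrist("w20")
im=s["image"]; S=cv2.cvtColor(im,cv2.COLOR_RGB2HSV)[:,:,1].astype(int)
m=(S>160).astype(np.uint8); m[235:]=0
c=blob(m,(281,140),90); P=cast(s,c,.032,s["R"],s["t"])[:,:2]; print(rect(P))
v=im.copy(); cv2.drawContours(v,[c[:,None]],-1,(0,255,0),1); cv2.imwrite("pics/w20c.png",cv2.resize(v[20:260,160:400],None,fx=2.5,fy=2.5)[:,:,::-1])
```

```text
t 38.9 pos [0.369  0.1235 0.1716] rot [ 3.141  0.    -0.056] gap 0.0071 F [ 0.3  0.9 -0.5]
tool delta cm [ 6.77 -0.84 11.16] turn -0.001 norm 13.1
(array([0.42953198, 0.13033046]), np.float32(111.6822), np.float32(62.52802), np.float32(-0.03519415))
```

View pics/w20c.png

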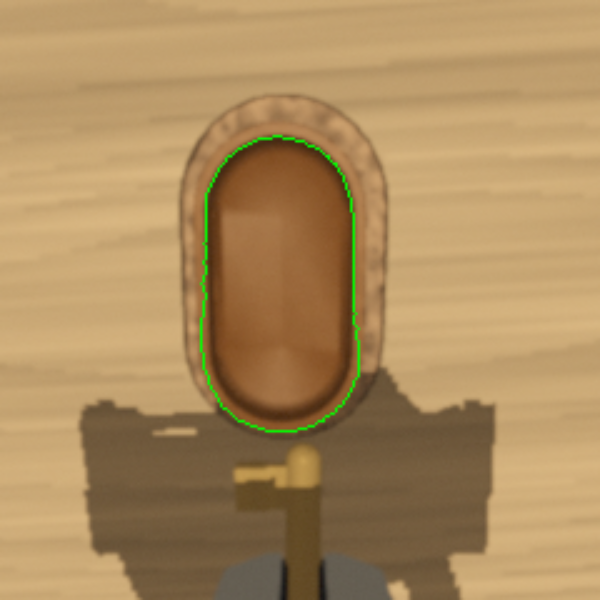

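Run:
```python
from w import *
s=dict(np.load("pics/w20.npz"))
f=lambda a,z:cast(s,np.array(a)/2.5+[160,20]-.3,z,s["R"],s["t"])[:,:2].round(4)
print("bowl",f([(280,124),(283,437),(198,250),(363,250)],.032)); print("mat",f([(285,95),(181,250),(387,250)],.004))
go(.4355,.128,.06,-.055)
```

```text
bowl [[0.4892 0.1256]
 [0.3712 0.132 ]
 [0.4466 0.1598]
 [0.4431 0.0968]]
mat [[0.5035 0.1236]
 [0.447  0.1706]
 [0.4422 0.0846]]
t 38.95 pos [0.369  0.1235 0.1716] rot [ 3.141e+00  1.000e-03 -5.700e-02] gap 0.007 F [ 0.5  0.5 -1.1]
tool delta cm [ 6.62 -0.83 11.15] turn -0.002 norm 13.0
```

Call:
{"op": "carry_out", "data": {
  "series": [
    [0,[1,-0.1,0],0],
    [0,[2,-0.3,0.5],0],
    [0,[2,-0.3,1],0],
    [0,[1.2,-0.13,1.5],0],
    [0,[0.27,0,2],0],
    [0,[0,0,2],0],
    [0,[0,0,2],0],
    [0,[0,0,1.5],0],
    [0,[0,0,1],0],
    [0,[0,0,0.5],0],
    [0,[0,0,0.3],0],
    [0,[0,0,0],0],
    [0,[0,0,0],0],
    [0,[0,0,0],0]
  ]
}}

```text
time: 40.12
eef_pos: [0.4341, 0.1287, 0.0496]
eef_rot: [-3.141, -0.001, -0.055]
force: [0.3, -0.5, -1.2]
finger_gap: 0.0066
```

Run:
```python
from w import *
go(.434,.128,.036,-.055); s=wrist("w21")
sc=eyes.snapshot("scene"); cv2.imwrite("pics/sc21.png",cv2.resize(sc["image"][80:260,240:480],None,fx=3,fy=3)[:,:,::-1])
```

```text
t 40.12 pos [0.4341 0.1287 0.0496] rot [-3.141e+00 -1.000e-03 -5.500e-02] gap 0.0066 F [ 0.3 -0.5 -1.2]
tool delta cm [-0.    0.08  1.36] turn -0.0 norm 1.4
```

View pics/w21.png

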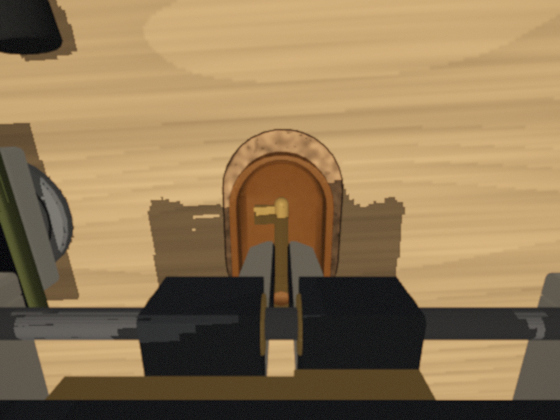

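View pics/sc21.png

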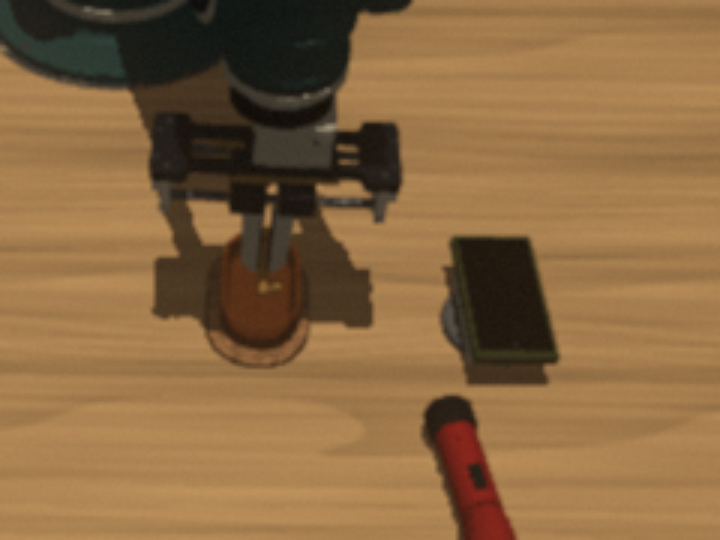

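Key is inside the rim outline. Lowering the last 13 mm and releasing.

Call:
{"op": "carry_out", "data": {
  "series": [
    [0,[0,0.05,0.5],0],
    [0,[0,0,0.4],0],
    [0,[0,0,0.25],0],
    [0,[0,0,0.1],0],
    [0,[0,0,0],0],
    [0,[0,0,0],0],
    [0,[0,0,0],0],
    [0,[0,0,0],0]
  ]
}}

```text
time: 40.88
eef_pos: [0.4337, 0.1282, 0.0364]
eef_rot: [-3.142, -0.0, -0.055]
force: [0.4, 0.4, -0.9]
finger_gap: 0.0068
```

Call:
{"op": "carry_out", "data": {
  "series": [
    [3,[0,0,0],0],
    [3,[0,0,0],0],
    [3,[0,0,0],0],
    [3,[0,0,0],0],
    [3,[0,0,0],0],
    [3,[0,0,-1],0],
    [3,[0,0,-2],0],
    [3,[0,0,-3],0],
    [3,[0,0,-3],0],
    [3,[0,0,-3],0],
    [3,[-1.5,0,-2],0],
    [3,[-2.5,0,0],0],
    [3,[-2.5,0,0],0],
    [3,[0,0,0],0],
    [3,[0,0,0],0],
    [3,[0,0,0],0]
  ]
}}

```text
time: 42.22
eef_pos: [0.369, 0.1318, 0.1768]
eef_rot: [-3.141, -0.001, -0.055]
force: [-1.0, 0.8, 0.7]
finger_gap: 0.0296
```

Run:
```python
from w import *
go(.434,.128,.036,-.055); s=wrist("w22")
t=eyes.snapshot("top"); cv2.imwrite("pics/top22.png",t["image"][:,:,::-1])
```

```text
t 42.22 pos [0.369  0.1318 0.1768] rot [-3.141e+00 -1.000e-03 -5.500e-02] gap 0.0296 F [-1.   0.8  0.7]
tool delta cm [ 6.49  0.02 14.09] turn -0.0 norm 15.5
```

View pics/w22.png

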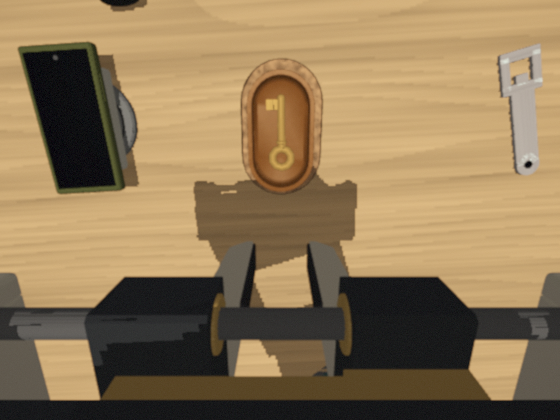

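View pics/top22.png

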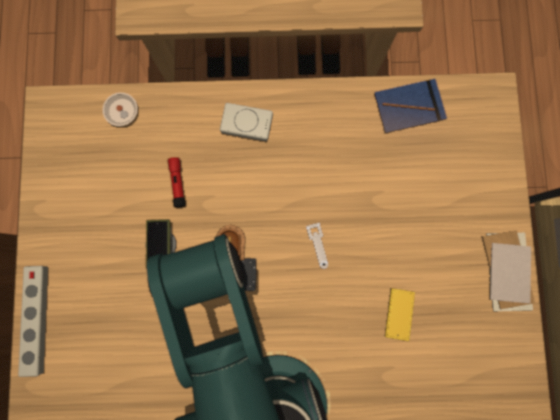

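The key lies along the bowl floor (281,130). Moving the arm aside for a clear overhead check of the centring.

Call:
{"op": "carry_out", "data": {
  "series": [
    [3,[0.5,2,0],0],
    [3,[0.7,3.6,0],0],
    [3,[0.7,3.6,0],0],
    [3,[0.7,3.6,0],0],
    [3,[0.7,3.6,0],0],
    [3,[0.7,3.6,0],0],
    [3,[0.7,3.6,0],0],
    [3,[0.7,3.6,0],0],
    [3,[0,3.6,0],0],
    [3,[0,3.6,0],0],
    [3,[0,3.6,0],0],
    [3,[0,3.6,0],0],
    [3,[0,2,0],0],
    [3,[0,0,0],0],
    [3,[0,0,0],0],
    [3,[0,0,0],0]
  ]
}}

```text
time: 43.65
eef_pos: [0.3986, -0.3064, 0.1758]
eef_rot: [-3.141, 0.001, -0.056]
force: [0.4, 1.3, 0.3]
finger_gap: 0.0299
```

Run:
```python
from w import *
go(.434,.128,.036,-.055)
t=eyes.snapshot("top"); np.savez("pics/top23.npz",**t); im=t["image"]; cv2.imwrite("pics/top23.png",cv2.resize(im[195:295,130:290],None,fx=5,fy=5,interpolation=cv2.INTER_CUBIC)[:,:,::-1])
V=cv2.cvtColor(im,cv2.COLOR_RGB2HSV)[:,:,2]
c=blob((V<85).astype(np.uint8),(161,244),32); print("phone",rect(cast(t,c,.040)))
```

```text
t 43.65 pos [ 0.3986 -0.3064  0.1758] rot [-3.141e+00  1.000e-03 -5.600e-02] gap 0.0299 F [0.4 1.3 0.3]
tool delta cm [  1.13 -43.55  14.02] turn -0.001 norm 45.8
phone (array([0.45171667, 0.31977289]), np.float32(131.61296), np.float32(70.57755), np.float32(0.012987144))
```

View pics/top23.png

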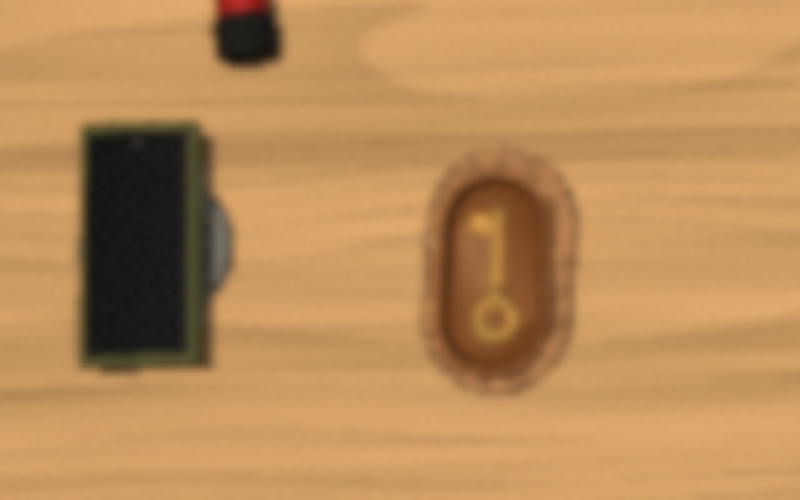

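Run:
```python
from bench import manip
print(manip.job_done())
```

```text
the job is handed in; nothing more can be done
None
```

The job is done and handed in at about 44 s of the 128 s allowed.

I picked the 100 x 62 mm power bank (the other one measured about 145 x 94 mm) and set it flat on the charging pad. The phone then went on top of it, screen up and lengthways. I stood the amber bowl on the cork mat, lengthways along it, and let the key go just above the rim.

- **Power bank and phone:** from the wrist camera, the bank sits about 1.5 mm from the pad's centre and the phone within about 1 mm of the bank. They are parallel to within about 0.01 rad. An overhead colour-mask check put the phone about 7 mm to one side. I trust it less, because its mask took in some shadow at one side.
- **Bowl:** two wrist views put it 2–3.5 mm short of the mat's centre along the mat's length. The overhead view, corrected for viewing angle, showed nearly even margins. I left it as it was.
- **Key:** it lies flat along the bowl's floor, with the gripper clear of everything.
- **Set-downs:** each set-down was slow. The highest contact reading was about 13 N vertically, at the bowl, well under the limits.
- **Left alone:** the flashlight, the bottle opener and the yellow phone look-alike were not touched and looked unmoved in the overhead picture.

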